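# Close the push-and-turn cap of a cleaner can

### The job

Close the cleaner can that stands in the holder: set the loose grey cap in its mouth with the lugs in the gaps, press it down against the sprung seal and, still pressing, turn it clockwise to the stop, then ease off so that the lugs catch and the cap stays locked down by itself. Press with feeling, never with more than about 25 N, let go of the cap, and leave the other things on the bench where they are.

Things in the scene. Friction and masses are not known exactly. Their poses are not given: they have to be found in the camera images.
- cap: Loose grey plastic cap, 80 g, standing on its stem on the bench. Origin: centre of the stem's foot; z up along its axis, x along the grip bar on top. Stem: radius 15 mm, 16.5 mm long; on it a disc, 58 mm across, from 16.5 to 22.5 mm above the origin; on that the grip bar. A half turn gives the same cap.
- cap_bar (a point): On the cap's straight grip bar, on the axis, 36 mm above the cap's origin. The bar is 12 mm wide and 46 mm long along the cap's x, and stands from 22.5 to 47.5 mm above the origin.
- cap_lug (a point): On one of the cap's two lugs, which stick out of the stem's foot along +x and -x, under the bar's ends: each 8 mm wide, reaching to 21.5 mm from the axis, from 0 to 5 mm above the cap's origin. The point is 19 mm from the axis along +x.
- holder: Dark round holder fixed to the bench: foot 116 mm across, collar 84 mm across and 45 mm high. Origin: centre of the foot on the bench top; z up. In it stands an aluminium can, 73 mm across, which cannot turn; its mouth is on the holder's z axis. The can sits up to 6 mm higher or deeper than nominal, differently each time and not told: find its height by feel.
- mouth (a point): Nominal centre of the can's mouth at the rim, 120 mm above the holder's origin; the true rim is up to 6 mm higher or lower. The mouth is a round hole of radius 17 mm for the cap's stem, 57 mm across outside, with two gaps for the lugs. To turn, the cap's origin must be 13 mm or more below the true rim (lugs under the shell); its lowest place is 15.5 mm below.
- mouth_gap (a point): Nominal middle of one of the mouth's two gaps at the rim, on the holder's +x and -x axes, each 48 degrees wide, out to radius 24 mm. The lugs go down through them: cap x parallel to holder x, within 8 degrees. Clockwise from the gap (seen from above) comes a roof, underside 8 mm below the rim, 24 to 48 degrees from the gap's centre. Counter-clockwise a stop block bars the way at once.
- pocket (a point): Nominal place of one catch pocket: the shell from 48 to 84 degrees clockwise of the gap's centre, underside 5 mm below the rim. After it a stop block ends the turn with the cap turned about 70 degrees from the gaps. Eased off from 63 degrees on, the lugs rise 3 mm into the pockets, and the cap can neither lift nor turn back. The point is 66 degrees clockwise of holder +x.
- seal (a joint): How far the cap's foot presses the sprung black seal disc (28 mm across, its top 6.5 mm below the rim at rest) down in the mouth, m: 0 at rest, solid stop at 0.009. It pushes back 4 N at first and 1.5 N more per mm: 13.8 N at 6.5 mm, where the lugs clear the roof, 17.5 N at 9 mm. Caught in the pockets it stays at about 3.5 mm; under a cap merely laid on, 0.
- marker: black and blue marker pen, 17x133 mm, lying between the two work areas; a bystander; origin at the centre of its underside
- bolt_3: bolt standing on end, 36 mm high; a bystander; origin at the centre of its underside
- cast_foot: small grey casting, 38x45x50 mm; a bystander; origin at the centre of its underside
- file: flat file with a wooden handle, 253 mm long; a bystander; origin at the centre of its underside
- angle_plate: drilled grey angle plate, 68x120x20 mm; a bystander; origin at the centre of its underside

How it is judged:
On the way, in this order (a step that is already met when the one before it is completed fails the run):
1. the cap is in the mouth with its lugs down in the gaps, resting against the seal (horizontal distance between cap and holder below 0.006 m and angle between cap's own z axis and vertical below 0.12 rad and value of joint seal above 0.001 m and angle between the x axis of cap and the x axis of holder, either way round below 0.3 rad), for 0.05 s.
2. the cap is pressed down and turned, lugs under the shell (horizontal distance between cap and holder below 0.006 m and angle between cap's own z axis and vertical below 0.12 rad and value of joint seal above 0.0055 m and angle between the x axis of cap and the x axis of holder, either way round above 0.5 rad), for 0.05 s.
At the end, for the whole second after the job is handed in: The cap sits level (within 0.12 rad) and centred (within 6 mm) on the can's mouth, turned at least 0.9 rad from the gaps, at rest, and its caught lugs alone keep the seal pressed between 2 and 5 mm (horizontal distance between cap and holder below 0.006 m and angle between cap's own z axis and vertical below 0.12 rad and value of joint seal between 0.002 and 0.005 m and angle between the x axis of cap and the x axis of holder, either way round above 0.9 rad and linear speed of cap below 0.02 m/s); the robot touches nothing.
It fails at once if the cap is forced against the can or holder with more than 32 N (contact force between cap and holder above 32 N).
It fails at once if a bystander is moved by more than 30 mm (distance of any of marker, bolt_3, cast_foot, file, angle_plate from where it was at the start of the episode above 0.03 m).
It also fails if it takes over 51 s, if anything falls off the work surface, if the arm or the gripper's body presses on something with over 40 N, if the wrist force passes 120 N, or if a joint passes its speed limit or range.

### The arm

A 7-joint arm with a two-finger parallel gripper is mounted at the origin on a cart in front of the work surface, level with it; the furniture and walls round the work are solid. World frame = base frame: x ahead of the robot, y to its left, z up, the work surface at z = 0. Lengths are in m, angles in rad, forces in N, time in s.
With the tool pointing down it reaches from about 0.4 to 0.85 m from the base axis. Payload 10.4 kg.
Tool frame: the origin (TCP) lies midway between the tips of the shut fingers; the grasp point (between the pads) lies 19 mm behind it; z points along the fingers, y is the direction in which the jaws open and shut (so a half turn about z gives the same grasp; the last joint's range is limited). The gripper opens to 85 mm and grips with 20 to 120 N. Pads are 22 mm wide; open, the fingers measure 114 mm over their backs; the gripper's body (76 mm by 85 mm) begins 54 mm behind the grasp point. The pads swing forward as they close: fully open they stand 13 mm farther back than shut.
Start: joints at [-1.286, 0.332, -0.065, 1.46, 0.022, 1.35, -0.088], TCP at [0.189, 0.596, 0.231] pointing down, gripper open.
Joint ranges: [-2.6, 2.6], [-0.5, 2.12], [-1.47, 1.34], [0.16, 2.42], [-1.27, 4.41], [0.06, 2.06], [-2.6, 2.6]. Speed limits (rad/s): [2.22, 2.22, 2.79, 2.79, 3.14, 3.14, 3.14].

### API

Orientations are given as a unit quaternion [x, y, z, w].
In Python, from workcell import get_obs, camera, calibration, hand_in gives the robot as it stands.
- The arm moves only by the shell command python3 -m handwheel 'ROWS' [FORCE]. ROWS is JSON, a list of rows, each an object with "jaw": the finger opening in mm, from 0 to 85.4; "delta_pos": the shift along the tool's x, y, z scaled (see below), a list of three; "turn": the turn about the tool's z scaled (see below). In form: [{"jaw": jaw, "delta_pos": [tx, ty, tz], "turn": turn}, ...]. A call has 1 to 10 rows; each row is the pose to reach, as a shift and turn from the pose commanded when the call began, along the tool's axes at that moment, turning the shorter way round; what a row does not reach only later rows make up. The controller multiplies each number of a shift by 1 m and each number of a turn by pi rad. A row lasts 1/12 s, in which the tool goes at most 41.7 mm and 7.16 degrees, less where a joint would pass 70% of its speed; a pose out of reach is approached as far as the arm can. A call with a number of a shift or a turn outside -1 to 1 is refused whole. A call with a gripper value outside its range is refused whole. The fingers move at their own pace and stop on an object; FORCE is the grip in N (left out, the last holds). Time passes only in rows, so rows that repeat a pose let the fingers close. It gives the time, the measured TCP pose, the force and the opening at its end, in the units of the state.
- get_obs(): the state, without advancing time (a new reading comes with each control period).
- camera(name): name is "scene" or "top" or "wrist"; returns the picture (400x640x3 uint8, red, green, blue); there is no depth.
- calibration(name): a dict with "mtx" (3x3 intrinsics, pixels), "rvec" (rotation vector, rad) and "tvec" (3), from world to camera coordinates, as OpenCV has them. Camera axes: x right, y down, z forward; pixel columns grow to the right and rows downward; lengths in m; the calibration is good to about 2 mm. A picture is of the moment at which its call begins: read the wrist's pose just before it. calibration takes no time and is no camera call; for the wrist camera it gives the pose at the moment of the call.
- hand_in(): hands the job in, once; it reports no verdict.
The state is a dict: "clock": time; "joint_pos": joint angles; "joint_velocities": joint speeds; "tau": joint torques, N m; "position": TCP position; "ee_rot": TCP orientation; "ft_force": force on the tool from outside, world axes, zero at the start; "torque": the same for the moment, N m; "grip_width": opening from 0.0 (shut) to 1.0 (fully open).
Only numpy, scipy, OpenCV 4.12 (cv2) and the standard library are available. Lean on these libraries where they do the work, as an engineer would, in place of code of your own. Each camera call takes 0.05 s, during which the arm holds its last target.

## Working session

There is one attempt and no reset: what is moved stays moved. The work goes in short steps, Python scripts to look and compute and a shell command to move; the robot and the scene stay as the last step left them, time stands still between calls to the robot, and variables do not carry over. Pictures are saved under pics/ and viewed, and the job is handed in when it is done.

```bash
ls; mkdir -p pics; python3 - <<'E'
from workcell import get_obs, camera, calibration
import cv2
o=get_obs(); print(o)
for n in ("scene","top","wrist"):
    c=calibration(n); print(n,c)
    im=camera(n); cv2.imwrite(f"pics/{n}0.png",im[:,:,::-1])
E
```

```text
pics
{'clock': 0.0, 'joint_pos': array([-1.28557742,  0.3328799 , -0.06470415,  1.46096251,  0.02158654,
        1.34989382, -0.08846347]), 'joint_velocities': array([-1.02398950e-03,  3.60284997e-04,  3.01496449e-04, -7.95434104e-04,
       -6.39404864e-06, -7.76275236e-04,  1.49024711e-03]), 'tau': array([ 7.94754269e-04, -6.25443292e+01,  4.97157150e-02, -3.91596437e+01,
        1.62885175e-02,  1.01651129e-02, -3.09875261e-06]), 'position': array([0.18924558, 0.59525717, 0.23050081]), 'ee_rot': array([ 1.53273381e-01,  9.88183559e-01, -7.19356652e-04, -8.46594021e-05]), 'ft_force': array([1.04575937, 0.62598548, 0.77776756]), 'torque': array([ 0.01195204, -0.04842619, -0.03073701]), 'grip_width': 1.0012781151185222}
scene {'mtx': array([[473.05149074,   0.        , 312.74074731],
       [  0.        , 473.05149074, 201.72068724],
       [  0.        ,   0.        ,   1.        ]]), 'rvec': array([ 0.14826244,  2.67450616, -1.55796801]), 'tvec': array([0.53274549, 0.07545717, 0.9297873 ])}
top {'mtx': array([[395.96689448,   0.        , 323.51095911],
       [  0.        , 395.96689448, 197.72807782],
       [  0.        ,   0.        ,   1.        ]]), 'rvec': array([ 2.15588226, -2.10905892,  0.18024266]), 'tvec': array([-0.02192379,  0.53959866,  0.87171001])}
wrist {'mtx': array([[278.23020183,   0.        , 323.80305305],
       [  0.        , 278.23020183, 201.13597262],
       [  0.        ,   0.        ,   1.        ]]), 'rvec': array([-2.34420197, -1.71389731, -0.24091018]), 'tvec': array([-0.62405312, -0.0347953 ,  0.37991852])}
```

View pics/scene0.png

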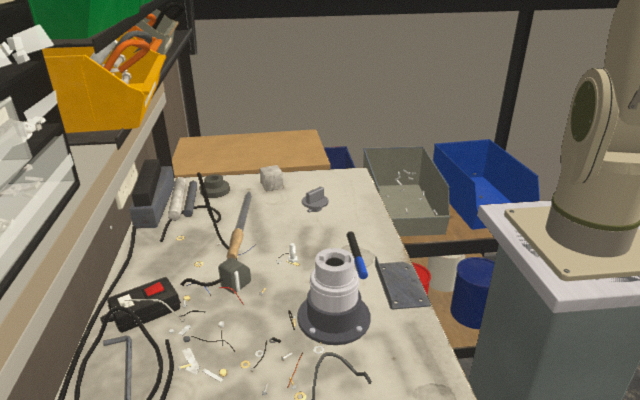

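View pics/top0.png

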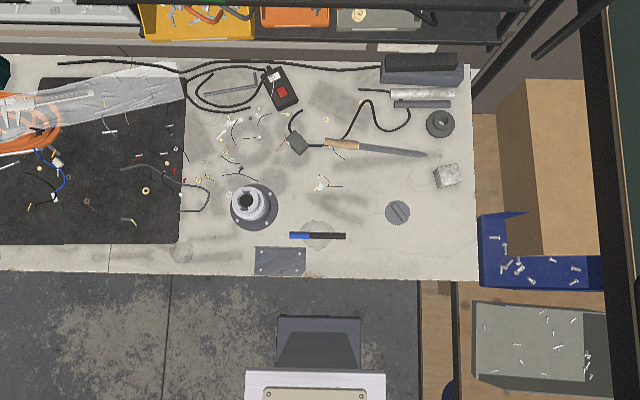

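View pics/wrist0.png

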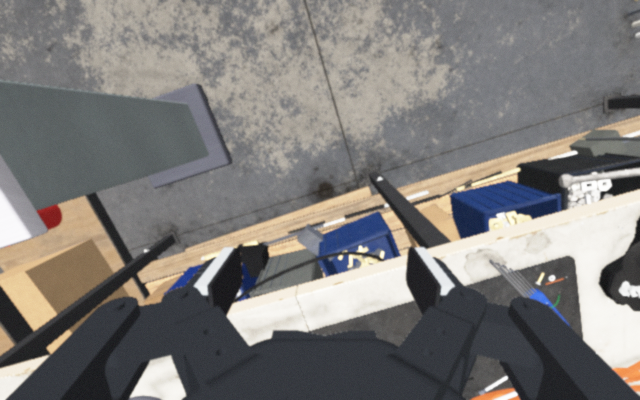

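```bash
cat > h.py <<'E'
import numpy as np, cv2
from workcell import get_obs, camera, calibration
def proj(c,P):
    return cv2.projectPoints(np.float64(P).reshape(-1,1,3),c["rvec"],c["tvec"],c["mtx"],None)[0].reshape(-1,2)
def ray(c,uv):
    R=cv2.Rodrigues(c["rvec"])[0]; o=-R.T@c["tvec"].ravel()
    d=R.T@np.linalg.inv(c["mtx"])@np.r_[uv,1.]
    return o,d
def onz(c,uv,z):
    o,d=ray(c,uv); return o+d*(z-o[2])/d[2]
E
python3 - <<'E'
from h import *
t=calibration("top"); s=calibration("scene")
print(proj(t,[[0.19,0.6,0.23],[0.5,0,0],[0.5,.2,0]]))
print("cap top", onz(t,(397.5,212),0.04),"holder", onz(t,(254,208),0.0))
print("cap sc", onz(s,(315,203),0.02),"rim",onz(s,(337,258),.12))
im=cv2.imread("pics/top0.png")
a=cv2.resize(im[160:250,220:310],None,fx=6,fy=6,interpolation=cv2.INTER_CUBIC)
cv2.imwrite("pics/ta.png",a)
a=cv2.resize(im[185:240,370:425],None,fx=9,fy=9,interpolation=cv2.INTER_CUBIC)
cv2.imwrite("pics/tb.png",a)
im=cv2.imread("pics/scene0.png")
cv2.imwrite("pics/sa.png",cv2.resize(im[235:345,285:385],None,fx=5,fy=5,interpolation=cv2.INTER_CUBIC))
E
```

```text
[[-36.73027519 373.09876844]
 [318.95799217 217.14356775]
 [236.18724471 215.3336515 ]]
cap top [ 0.51116892 -0.18227847  0.04      ] holder [0.51882484 0.15790963 0.        ]
cap sc [ 0.51204411 -0.17655237  0.02      ] rim [0.51582533 0.16147056 0.12      ]
```

View pics/ta.png

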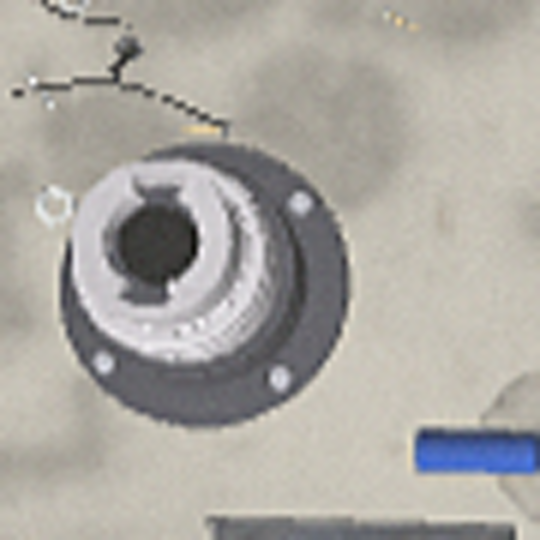

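View pics/tb.png

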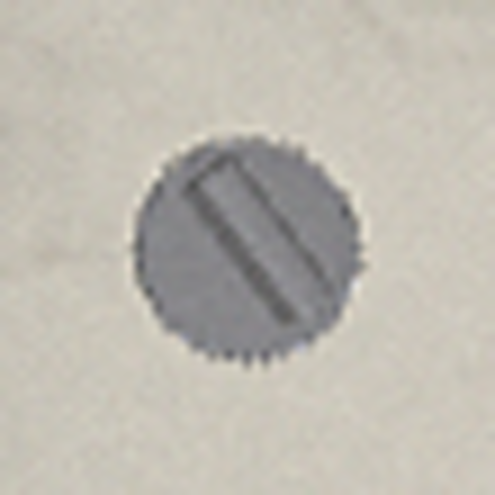

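View pics/sa.png

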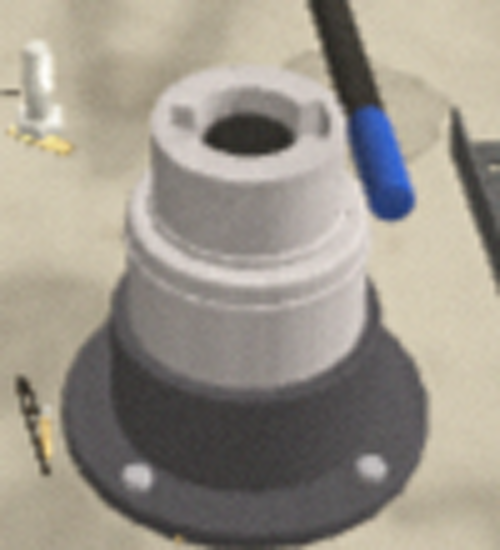

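```bash
cat >> h.py <<'E'
from scipy.spatial.transform import Rotation as Ro
def tool():
    o=get_obs(); return o["position"],Ro.from_quat(o["ee_rot"]).as_matrix(),o
def togo(target,yaw=None):
    """delta in tool axes; yaw = wanted world yaw (deg) of tool x; turn scaled"""
    p,R,o=tool(); d=R.T@(np.float64(target)-p)
    y0=np.degrees(np.arctan2(R[1,0],R[0,0])); out=[np.round(d,4),"yaw",round(y0,2)]
    if yaw is not None: out.append(("turn",round(-(((yaw-y0+180)%360)-180)/180,4)))
    print("pos",np.round(p,4),*out,"F",np.round(o["ft_force"],1),"w",round(o["grip_width"]*85.4,1),"q",np.round(o["joint_pos"],2),"t",o["clock"])
E
python3 - <<'E'
from h import *
t=calibration("top"); s=calibration("scene"); w=calibration("wrist")
p,R,o=tool()
Rw=cv2.Rodrigues(w["rvec"])[0]; c=-Rw.T@w["tvec"].ravel()
print("cam in tool",R.T@(c-p)); print(R.T@Rw.T)
a=onz(t,(370+205/9,185+170/9),.0475);b=onz(t,(370+310/9,185+300/9),.0475);print("bar",a,b,np.degrees(np.arctan2(*(b-a)[1::-1])))
# disc centre
print("disc",onz(t,(370+247/9,185+250/9),.0195))
g1=onz(t,(220+158/6,160+185/6),.12);g2=onz(t,(220+145/6,160+297/6),.12)
print("gaps",g1,g2,(g1+g2)/2,np.degrees(np.arctan2(*(g1-g2)[1::-1])))
print("foot",onz(t,(254.2,207.5),.005))
togo([0.44,0.16,0.27],-100)
E
```

```text
cam in tool [ 0.07166092 -0.00021029 -0.1431066 ]
[[-5.93908675e-04 -9.60706096e-01 -2.77567010e-01]
 [ 9.99999790e-01 -4.98509629e-04 -4.14268649e-04]
 [ 2.59620589e-04 -2.77567198e-01  9.60706190e-01]]
bar [ 0.52876989 -0.17016643  0.0475    ] [ 0.49583238 -0.19666136  0.0475    ] -141.18680940345163
disc [ 0.51214209 -0.1859532   0.0195    ]
gaps [0.53855168 0.15464158 0.12      ] [0.49829854 0.15702526 0.12      ] [0.51842511 0.15583342 0.12      ] -3.3889290157428746
foot [0.51934934 0.15659371 0.005     ]
pos [0.1893 0.5954 0.2307] [-0.3709 -0.339  -0.0389] yaw 162.36 ('turn', np.float64(-0.5424)) F [ 0.6 -0.3 -0.9] w 85.3 q [-1.29  0.33 -0.06  1.46  0.02  1.35 -0.09] t 0.15
```

```bash
python3 - <<'E'
from h import *
togo([0.519,0.156,0.235],107)
E
```

```text
pos [0.1893 0.5954 0.2307] [-0.4474 -0.3188 -0.0039] yaw 162.36 ('turn', np.float64(0.3076)) F [ 0.6 -0.3 -0.9] w 85.3 q [-1.29  0.33 -0.06  1.46  0.02  1.35 -0.09] t 0.15
```

```bash
P='{"jaw":85,"delta_pos":[-0.447,-0.319,-0.004],"turn":0.307}'; python3 -m handwheel '[{"jaw":85,"delta_pos":[-0.447,-0.319,-0.004],"turn":0.307},{"jaw":85,"delta_pos":[-0.447,-0.319,-0.004],"turn":0.307},{"jaw":85,"delta_pos":[-0.447,-0.319,-0.004],"turn":0.307},{"jaw":85,"delta_pos":[-0.447,-0.319,-0.004],"turn":0.307},{"jaw":85,"delta_pos":[-0.447,-0.319,-0.004],"turn":0.307},{"jaw":85,"delta_pos":[-0.447,-0.319,-0.004],"turn":0.307},{"jaw":85,"delta_pos":[-0.447,-0.319,-0.004],"turn":0.307},{"jaw":85,"delta_pos":[-0.447,-0.319,-0.004],"turn":0.307},{"jaw":85,"delta_pos":[-0.447,-0.319,-0.004],"turn":0.307},{"jaw":85,"delta_pos":[-0.447,-0.319,-0.004],"turn":0.307}]' 
python3 - <<'E'
from h import *
togo([0.519,0.156,0.235],107)
E
```

```text
clock: 0.98
position: [0.44, 0.2603, 0.2344]
ee_rot: [0.594, 0.804, 0.0, -0.0]
ft_force: [0.3, -0.5, -0.6]
grip_width: 0.994
pos [0.44   0.2603 0.2344] [-0.1229  0.0449 -0.0006] yaw 107.07 ('turn', np.float64(0.0004)) F [ 0.3 -0.5 -0.6] w 84.9 q [-0.9   0.07  0.3   1.77 -0.02  1.3  -0.3 ] t 0.9833
```

```bash
python3 -m handwheel '[{"jaw":85,"delta_pos":[-0.122,0.044,0],"turn":0},{"jaw":85,"delta_pos":[-0.122,0.044,0],"turn":0},{"jaw":85,"delta_pos":[-0.122,0.044,0],"turn":0},{"jaw":85,"delta_pos":[-0.122,0.044,0],"turn":0},{"jaw":85,"delta_pos":[-0.122,0.044,0],"turn":0}]' 
python3 - <<'E'
from h import *
togo([0.519,0.156,0.235],107)
w=calibration("wrist"); im=camera("wrist"); np.savez("pics/w1.npz",**w)
cv2.imwrite("pics/w1.png",im[:,:,::-1])
u=proj(w,[[0.519,0.156,.12]])[0]; print(u)
x,y=int(u[0])-60,int(u[1])-55
print(x,y); cv2.imwrite("pics/w1c.png",cv2.resize(im[y:y+110,x:x+120,::-1],None,fx=5,fy=5,interpolation=cv2.INTER_CUBIC))
E
```

```text
clock: 1.4
position: [0.5185, 0.1551, 0.2342]
ee_rot: [0.596, 0.803, -0.0, 0.0]
ft_force: [-0.1, 0.6, -0.4]
grip_width: 0.997
pos [0.5185 0.1551 0.2342] [ 0.0007  0.0007 -0.0008] yaw 106.77 ('turn', np.float64(-0.0013)) F [-0.1  0.6 -0.4] w 85.1 q [-0.75  0.14  0.42  1.7  -0.06  1.31 -0.03] t 1.4
[325.76015247 196.88648902]
265 141
```

View pics/w1c.png

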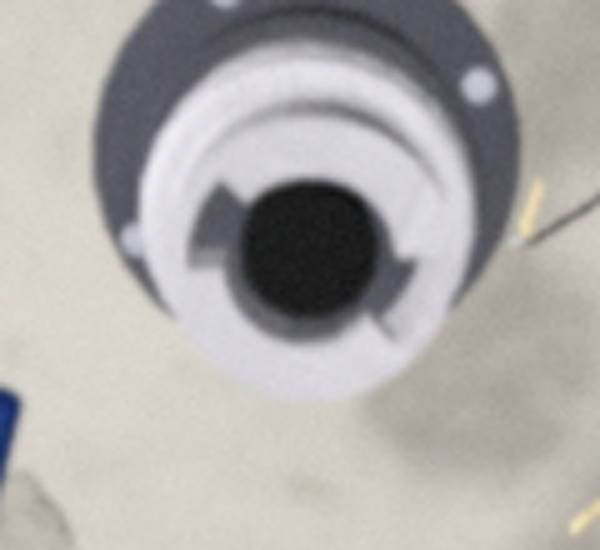

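View pics/w1.png

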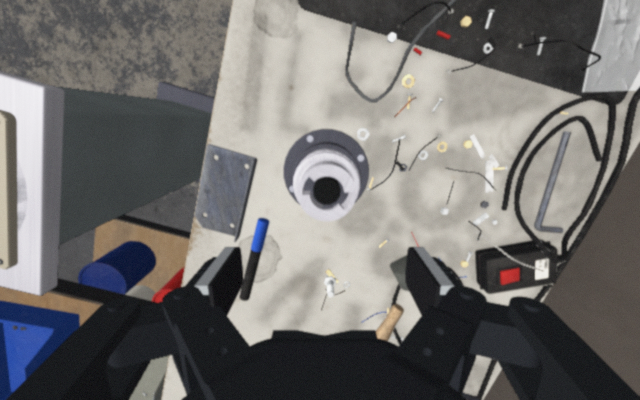

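```bash
cat > ov.py <<'E'
from h import *
import sys
x,y,yaw,zr=map(float,sys.argv[1:5])
def model(x,y,yaw,zr):
    L=[]; a=np.radians(np.arange(0,361,3))
    C=lambda r,z,aa:np.c_[x+r*np.cos(aa+np.radians(yaw)),y+r*np.sin(aa+np.radians(yaw)),np.full(len(aa),z)]
    L.append(C(.0285,zr,a))
    # hole with gaps
    pts=[]
    for k in range(0,361):
        m=min(k%180,180-k%180); pts.append((.024 if m<24 else .017))
    aa=np.radians(np.arange(361)); r=np.array(pts)
    L.append(np.c_[x+r*np.cos(aa+np.radians(yaw)),y+r*np.sin(aa+np.radians(yaw)),np.full(361,zr)])
    L.append(C(.058,0.0,a)); L.append(C(.042,.045,a))
    return L
def draw(im,cal,x0,y0,w,h,f,out):
    c=cv2.resize(im[y0:y0+h,x0:x0+w],None,fx=f,fy=f,interpolation=cv2.INTER_CUBIC)
    for l in model(x,y,yaw,zr):
        u=(proj(cal,l)-[x0,y0]+.5)*f-.5
        cv2.polylines(c,[np.int32(np.round(u*16))],False,(0,0,255),1,cv2.LINE_AA,4)
    cv2.imwrite(out,c); return c
A=draw(cv2.imread("pics/w1.png"),dict(np.load("pics/w1.npz")),265,120,120,120,3.3,"/dev/null") if 0 else None
a=draw(cv2.imread("pics/w1.png"),dict(np.load("pics/w1.npz")),275,120,100,100,4,"pics/o1.png")
b=draw(cv2.imread("pics/top0.png"),calibration("top"),220,165,66,66,6,"pics/o2.png")
cv2.imwrite(sys.argv[5],np.hstack([a[:396,:],b[:396]])) 
draw(cv2.imread("pics/scene0.png"),calibration("scene"),285,235,100,110,5,"pics/o3_"+sys.argv[5][5:])
E
python3 ov.py 0.5185 0.1562 -4 .12 pics/ov1.png
```

```text
(no output)
```

View pics/ov1.png

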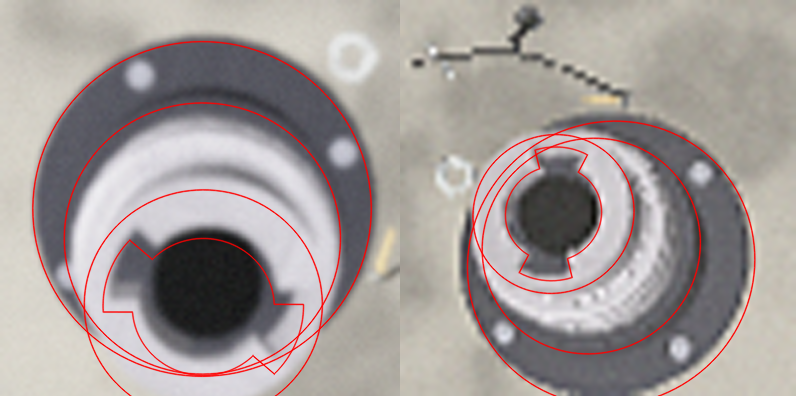

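View pics/o3_ov1.png

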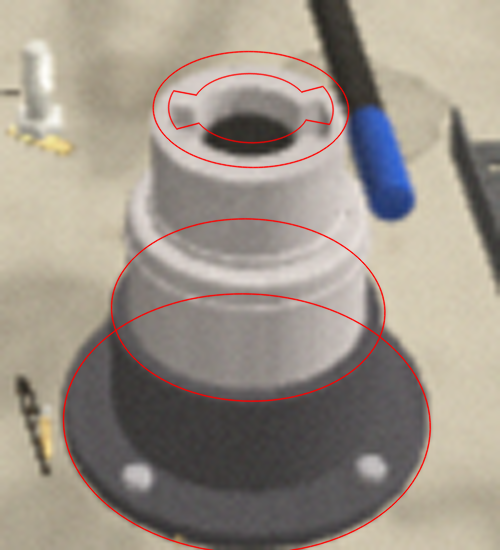

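```bash
python3 ov.py 0.5185 0.1562 -4 .114 pics/ov2.png
```

```text
(no output)
```

View pics/ov2.png

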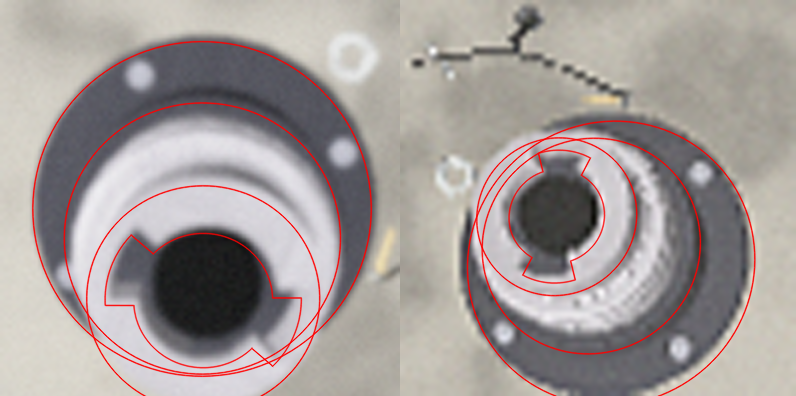

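View pics/o3_ov2.png

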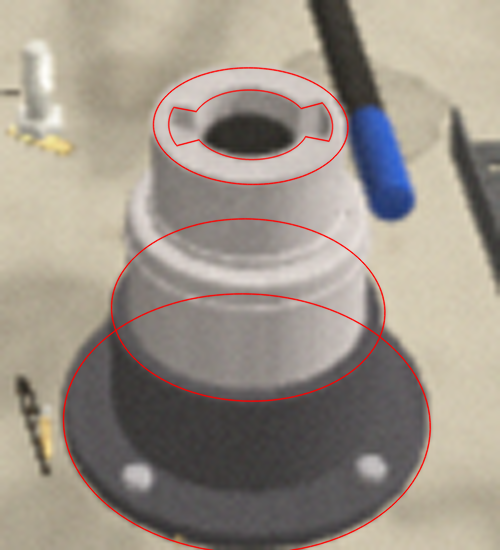

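```bash
python3 - <<'E'
from h import *
im=cv2.imread("pics/w1.png")[155:230,285:370].astype(float)
im=np.clip((im-40)*1.25,0,255)
im=np.clip(255*(im/255)**1.5,0,255).astype(np.uint8)
cv2.imwrite("pics/w1d.png",cv2.resize(im,None,fx=8,fy=8,interpolation=cv2.INTER_CUBIC))
E
```

```text
(no output)
```

View pics/w1d.png

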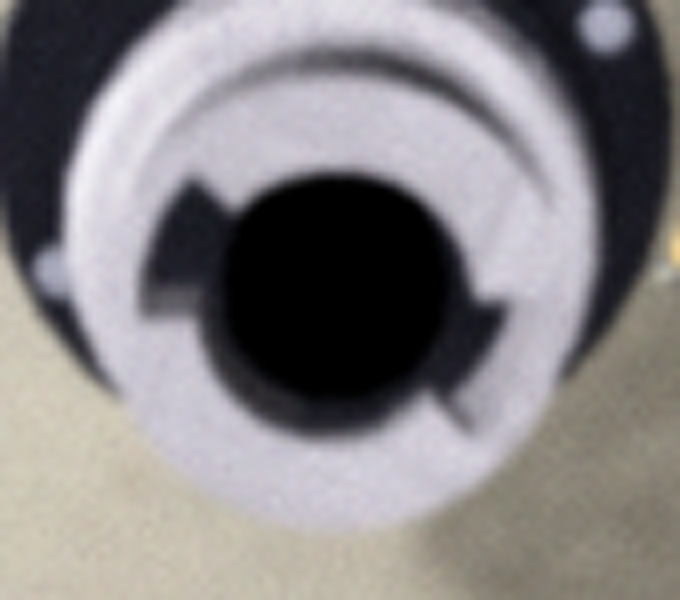

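```bash
python3 - <<'E'
from h import *
w=dict(np.load("pics/w1.npz")); t=calibration("top"); s=calibration("scene")
U=lambda x,y:(285+(x+.5)/8-.5,155+(y+.5)/8-.5)
for z in (.111,.114,.117):
    print(z,"hole",onz(w,U(335,304),z)[:2], "gapmid",onz(w,U(333,308),z)[:2])
    a=onz(w,U(166,249),z);b=onz(w,U(500,367),z);print(np.degrees(np.arctan2(*(b-a)[1::-1])),np.hypot(*(b-a)[:2]))
    b=onz(w,U(337,532),z);c=onz(w,U(335,304),z);print("r",np.hypot(*(b-c)[:2]))
    T=lambda x,y:(220+(x+.5)/6-.5,165+(y+.5)/6-.5)
    print("top",onz(t,T(553,213),z)[:2])
    S=lambda x,y:(285+(x+.5)/5-.5,235+(y+.5)/5-.5)
    print("scene",onz(s,S(250,126),z)[:2])
E
```

```text
0.111 hole [0.51911816 0.15808016] gapmid [0.51902976 0.15752095]
-3.2742180620038197 0.04394409494063107
r 0.029939078997732092
top [0.5231154  0.01489879]
scene [0.51806018 0.15337776]
0.114 hole [0.51887177 0.15881371] gapmid [0.51878437 0.15826081]
-3.2742180620037695 0.043448874053883264
r 0.029601685378186637
top [0.52262267 0.01480094]
scene [0.51867674 0.15737321]
0.117 hole [0.51862537 0.15954726] gapmid [0.51853897 0.15900066]
-3.2742180620037873 0.04295365316713551
r 0.029264291758641123
top [0.52212993 0.01470309]
scene [0.5192933  0.16136866]
```

```bash
python3 - <<'E'
from h import *
t=calibration("top")
T=lambda x,y:(220+(x+.5)/6-.5,165+(y+.5)/6-.5)
for z in (.111,.114,.117): print(onz(t,T(153,213),z))
togo([0.512,-0.184,0.16],39)
E
```

```text
[0.51995983 0.15803058 0.111     ]
[0.51947837 0.15742107 0.114     ]
[0.51899692 0.15681156 0.117     ]
pos [0.5175 0.1574 0.234 ] [-0.325  -0.1048  0.0742] yaw 106.95 ('turn', np.float64(0.3775)) F [-0.4  0.3  0. ] w 85.4 q [-0.75  0.14  0.41  1.7  -0.06  1.31 -0.03] t 1.45
```

```bash
python3 -m handwheel '[{"jaw":50,"delta_pos":[-0.325,-0.105,0.074],"turn":0.378},{"jaw":50,"delta_pos":[-0.325,-0.105,0.074],"turn":0.378},{"jaw":50,"delta_pos":[-0.325,-0.105,0.074],"turn":0.378},{"jaw":50,"delta_pos":[-0.325,-0.105,0.074],"turn":0.378},{"jaw":50,"delta_pos":[-0.325,-0.105,0.074],"turn":0.378},{"jaw":50,"delta_pos":[-0.325,-0.105,0.074],"turn":0.378},{"jaw":50,"delta_pos":[-0.325,-0.105,0.074],"turn":0.378},{"jaw":50,"delta_pos":[-0.325,-0.105,0.074],"turn":0.378},{"jaw":50,"delta_pos":[-0.325,-0.105,0.074],"turn":0.378},{"jaw":50,"delta_pos":[-0.325,-0.105,0.074],"turn":0.378}]' 40
python3 -m handwheel '[{"jaw":50,"delta_pos":[0,0,0],"turn":0},{"jaw":50,"delta_pos":[0,0,0],"turn":0}]'
python3 - <<'E'
from h import *
togo([0.512,-0.184,0.16],39)
w=calibration("wrist"); im=camera("wrist"); np.savez("pics/w2.npz",**w)
togo([0.512,-0.184,0.16],39)
cv2.imwrite("pics/w2.png",im[:,:,::-1])
u=proj(w,[[0.512,-0.184,.04]])[0]; print(u)
x,y=int(u[0])-45,int(u[1])-40
print(x,y); cv2.imwrite("pics/w2c.png",cv2.resize(im[y:y+75,x:x+90,::-1],None,fx=8,fy=8,interpolation=cv2.INTER_CUBIC))
E
```

```text
clock: 2.28
position: [0.5111, -0.1861, 0.1594]
ee_rot: [0.944, 0.329, -0.001, 0.0]
ft_force: [-0.3, 0.6, 0.7]
grip_width: 0.584
clock: 2.45
position: [0.5127, -0.1812, 0.1601]
ee_rot: [0.942, 0.337, -0.0, -0.0]
ft_force: [0.1, 0.2, -0.1]
grip_width: 0.588
pos [ 0.5127 -0.1812  0.1601] [-0.0024  0.0017  0.0001] yaw 39.33 ('turn', np.float64(0.0018)) F [ 0.1  0.2 -0.1] w 50.2 q [-0.4   0.25  0.76  1.8  -0.19  1.16 -0.47] t 2.45
pos [ 0.5129 -0.181   0.1602] [-0.0026  0.0018  0.0002] yaw 39.38 ('turn', np.float64(0.0021)) F [0.5 0.  0.3] w 50.2 q [-0.4   0.25  0.76  1.8  -0.19  1.16 -0.47] t 2.5
[326.62491416 197.12998437]
281 157
```

View pics/w2c.png

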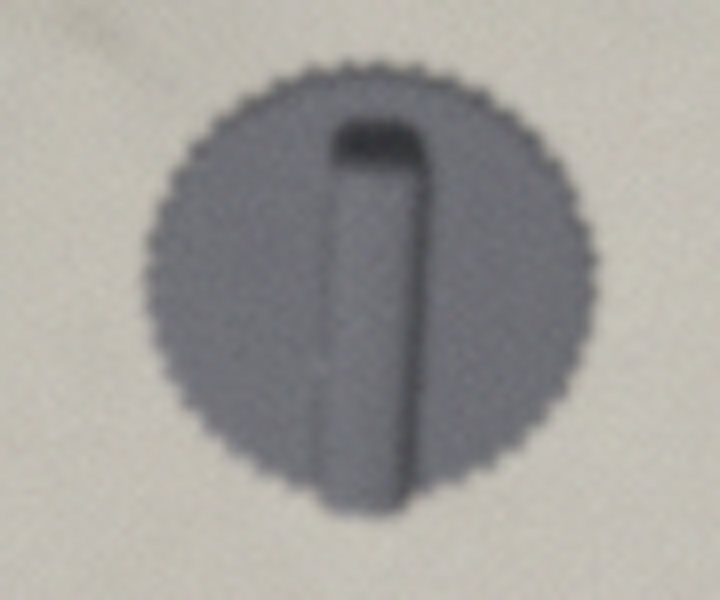

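View pics/w2.png

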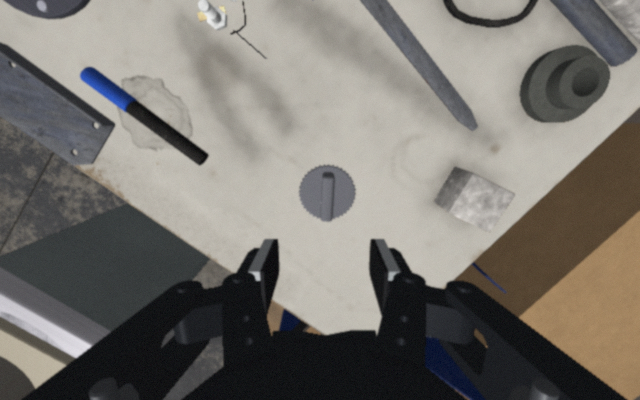

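```bash
python3 - <<'E'
from h import *
w=dict(np.load("pics/w2.npz"))
U=lambda x,y:(281+(x+.5)/8-.5,157+(y+.5)/8-.5)
a=onz(w,U(375,168),.0475);b=onz(w,U(365,508),.0475)
print((a+b)/2,np.degrees(np.arctan2(*(a-b)[1::-1])),np.hypot(*(a-b)[:2]))
print(onz(w,U(372,281),.0205))
togo([0.512,-0.184,0.1],39)
E
```

```text
[ 0.51201765 -0.1841259   0.0475    ] 37.849150091278936 0.042205699170866195
[ 0.51279999 -0.18412919  0.0205    ]
pos [ 0.5129 -0.181   0.1602] [-0.0026  0.0018  0.0602] yaw 39.38 ('turn', np.float64(0.0021)) F [0.5 0.  0.3] w 50.2 q [-0.4   0.25  0.76  1.8  -0.19  1.16 -0.47] t 2.5
```

```bash
python3 -m handwheel '[{"jaw":50,"delta_pos":[-0.002,0.002,0.03],"turn":0.006},{"jaw":50,"delta_pos":[-0.002,0.002,0.06],"turn":0.006},{"jaw":50,"delta_pos":[-0.002,0.002,0.09],"turn":0.006},{"jaw":50,"delta_pos":[-0.002,0.002,0.105],"turn":0.006},{"jaw":50,"delta_pos":[-0.002,0.002,0.115],"turn":0.006},{"jaw":50,"delta_pos":[-0.002,0.002,0.125],"turn":0.006},{"jaw":50,"delta_pos":[-0.002,0.002,0.131],"turn":0.006},{"jaw":50,"delta_pos":[-0.002,0.002,0.131],"turn":0.006},{"jaw":50,"delta_pos":[-0.002,0.002,0.131],"turn":0.006}]'
python3 - <<'E'
from h import *
togo([0.5125,-0.184,0.028],38.2)
im=camera("wrist")
cv2.imwrite("pics/w3.png",im[:,:,::-1])
E
```

```text
clock: 3.25
position: [0.5126, -0.1857, 0.0299]
ee_rot: [0.945, 0.326, 0.0, 0.0]
ft_force: [0.3, -0.7, 0.7]
grip_width: 0.584
pos [ 0.5126 -0.1857  0.0299] [ 0.001  -0.0014  0.0019] yaw 38.02 ('turn', np.float64(-0.001)) F [ 0.3 -0.7  0.7] w 49.9 q [-0.31  0.44  0.69  1.91 -0.35  0.92 -0.36] t 3.25
```

View pics/w3.png

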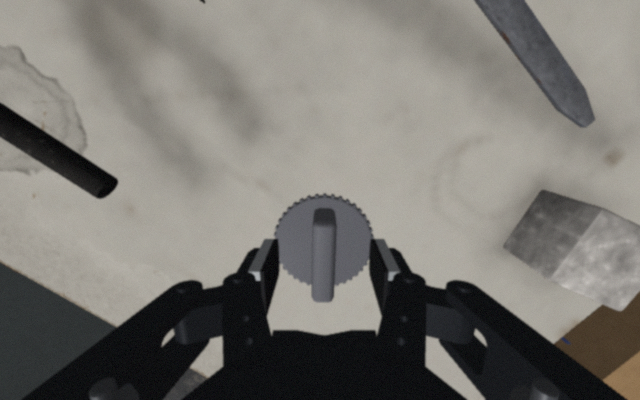

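```bash
python3 -m handwheel '[{"jaw":30,"delta_pos":[0,0,0.002],"turn":0},{"jaw":8,"delta_pos":[0,0,0.002],"turn":0},{"jaw":8,"delta_pos":[0,0,0.002],"turn":0},{"jaw":8,"delta_pos":[0,0,0.002],"turn":0},{"jaw":8,"delta_pos":[0,0,0.002],"turn":0},{"jaw":8,"delta_pos":[0,0,0.002],"turn":0}]' 70
python3 -m handwheel '[{"jaw":8,"delta_pos":[0,0,0],"turn":0},{"jaw":8,"delta_pos":[0,0,0],"turn":0}]' 70
python3 - <<'E'
from h import *
togo([0.5125,-0.184,0.028],38.2)
im=camera("wrist")
cv2.imwrite("pics/w4.png",im[:,:,::-1])
E
```

```text
clock: 3.8
position: [0.5125, -0.1858, 0.0278]
ee_rot: [0.946, 0.325, 0.0, 0.0]
ft_force: [-0.2, -0.4, 6.0]
grip_width: 0.12
clock: 3.97
position: [0.5125, -0.1859, 0.0278]
ee_rot: [0.946, 0.325, 0.0, 0.0]
ft_force: [-1.0, 0.1, 5.8]
grip_width: 0.123
pos [ 0.5125 -0.1859  0.0278] [ 0.0012 -0.0015 -0.0002] yaw 37.98 ('turn', np.float64(-0.0012)) F [-1.   0.1  5.8] w 10.5 q [-0.31  0.44  0.69  1.91 -0.35  0.91 -0.36] t 3.9667
```

View pics/w4.png

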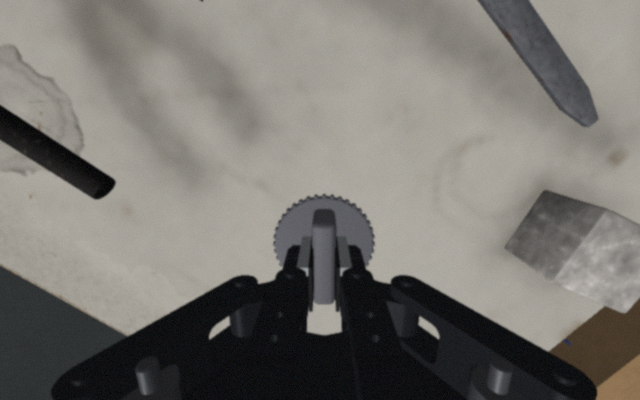

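```bash
python3 - <<'E'
from h import *
w=calibration("wrist")
im=cv2.imread("pics/w4.png")
cv2.imwrite("pics/w4c.png",cv2.resize(im[185:315,265:385],None,fx=5,fy=5,interpolation=cv2.INTER_CUBIC))
p,R,o=tool()
for uv,z in [((324,195),.0225),((324,195),.0165),((275,238),.02),((375,238),.02),((322,303),.0475),((323,226),.0475)]:
    print(uv,z,R.T@(onz(w,uv,z)-p))
E
```

```text
(324, 195) 0.0225 [ 0.03047568 -0.00063264  0.00534107]
(324, 195) 0.0165 [ 0.02886846 -0.00063608  0.01133988]
(275, 238) 0.02 [ 0.00365748 -0.02945254  0.00780675]
(375, 238) 0.02 [0.00363931 0.02933196 0.00783609]
(322, 303) 0.0475 [-0.02064674 -0.00167593 -0.01969745]
(323, 226) 0.0475 [ 0.02194806 -0.00109894 -0.01966551]
```

View pics/w4c.png

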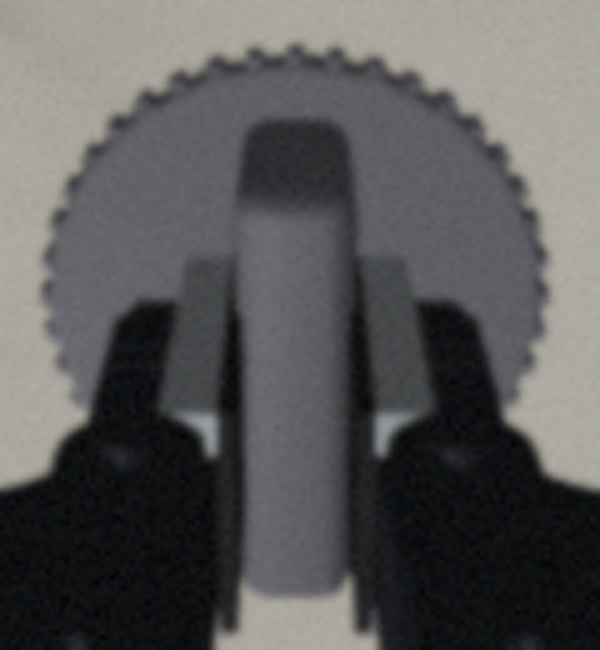

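```bash
python3 -m handwheel '[{"jaw":8,"delta_pos":[0,0,-0.01],"turn":0},{"jaw":8,"delta_pos":[0,0,-0.03],"turn":0},{"jaw":8,"delta_pos":[0,0,-0.06],"turn":0},{"jaw":8,"delta_pos":[0,0,-0.09],"turn":0},{"jaw":8,"delta_pos":[0,0,-0.12],"turn":0},{"jaw":8,"delta_pos":[0,0,-0.15],"turn":0},{"jaw":8,"delta_pos":[0,0,-0.17],"turn":0},{"jaw":8,"delta_pos":[0,0,-0.17],"turn":0},{"jaw":8,"delta_pos":[0,0,-0.17],"turn":0}]'
python3 - <<'E'
from h import *
togo([0.518,0.158,0.198],-3.3)
E
```

```text
clock: 4.77
position: [0.5124, -0.1858, 0.1984]
ee_rot: [0.946, 0.325, 0.001, 0.0]
ft_force: [-0.1, 0.6, -1.8]
grip_width: 0.123
pos [ 0.5124 -0.1858  0.1984] [ 0.216  -0.2676  0.0006] yaw 37.98 ('turn', np.float64(0.2293)) F [-0.1  0.6 -1.8] w 10.5 q [-0.42  0.21  0.79  1.76 -0.16  1.24 -0.5 ] t 4.7667
```

```bash
python3 -m handwheel '[{"jaw":8,"delta_pos":[0.216,-0.268,0],"turn":0.229},{"jaw":8,"delta_pos":[0.216,-0.268,0],"turn":0.229},{"jaw":8,"delta_pos":[0.216,-0.268,0],"turn":0.229},{"jaw":8,"delta_pos":[0.216,-0.268,0],"turn":0.229},{"jaw":8,"delta_pos":[0.216,-0.268,0],"turn":0.229},{"jaw":8,"delta_pos":[0.216,-0.268,0],"turn":0.229},{"jaw":8,"delta_pos":[0.216,-0.268,0],"turn":0.229},{"jaw":8,"delta_pos":[0.216,-0.268,0],"turn":0.229},{"jaw":8,"delta_pos":[0.216,-0.268,0],"turn":0.229},{"jaw":8,"delta_pos":[0.216,-0.268,0],"turn":0.229}]'
python3 -m handwheel '[{"jaw":8,"delta_pos":[0,0,0],"turn":0},{"jaw":8,"delta_pos":[0,0,0],"turn":0},{"jaw":8,"delta_pos":[0,0,0],"turn":0}]'
python3 - <<'E'
from h import *
togo([0.518,0.1577,0.16],-3.3)
w=calibration("wrist"); im=camera("wrist"); np.savez("pics/w5.npz",**w)
cv2.imwrite("pics/w5.png",im[:,:,::-1])
im=camera("scene"); cv2.imwrite("pics/s5.png",cv2.resize(im[150:350,230:430,::-1],None,fx=3,fy=3,interpolation=cv2.INTER_CUBIC))
E
```

```text
clock: 5.6
position: [0.5152, 0.1667, 0.1955]
ee_rot: [1.0, -0.024, -0.001, -0.0]
ft_force: [-0.2, 1.1, -1.1]
grip_width: 0.119
clock: 5.85
position: [0.5172, 0.1568, 0.1966]
ee_rot: [1.0, -0.029, -0.001, 0.001]
ft_force: [-0.2, -0.8, -1.0]
grip_width: 0.119
pos [0.5172 0.1568 0.1966] [ 0.0008 -0.001   0.0366] yaw -3.33 ('turn', np.float64(-0.0002)) F [-0.2 -0.8 -1. ] w 10.2 q [-0.93  0.18  0.62  1.76 -0.11  1.23 -1.91] t 5.85
```

View pics/w5.png

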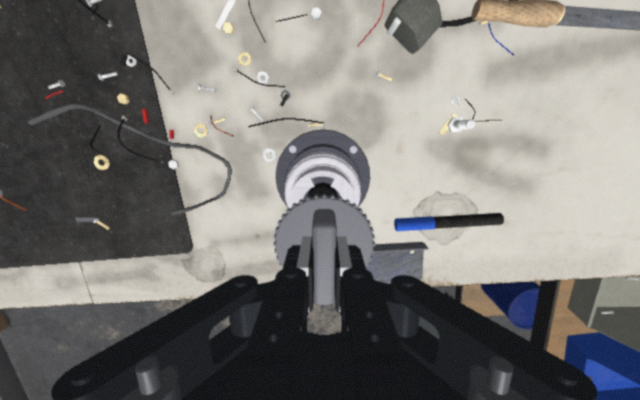

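View pics/s5.png

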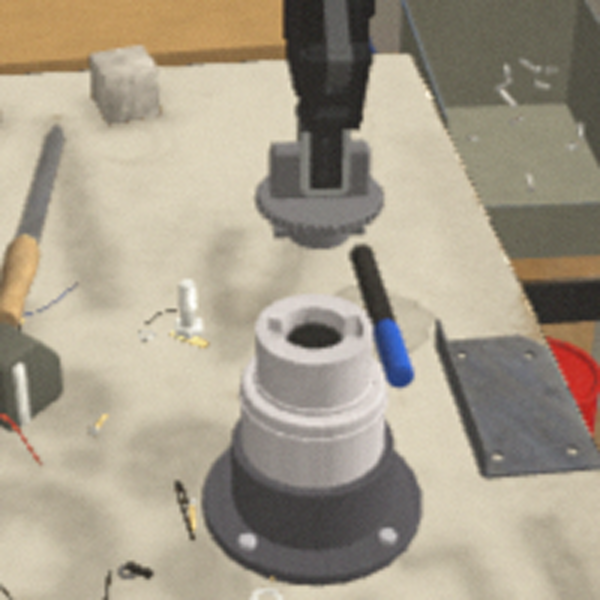

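```bash
python3 - <<'E'
from h import *
s=calibration("scene"); p,R,o=tool()
c=p+R[:,0]*.001; print("cap exp",c)
print("cap exp disc",proj(s,[c[0],c[1],p[2]-.0278+.0195])[0],"rim",proj(s,[[.519,.1577,z] for z in (.114,.117,.12)]))
im=cv2.imread("pics/s5.png"); 
cv2.imwrite("pics/s5c.png",cv2.resize(im[120:400,230:410],None,fx=3,fy=3,interpolation=cv2.INTER_CUBIC)[:,:])
im=cv2.imread("pics/w5.png")
cv2.imwrite("pics/w5c.png",cv2.resize(im[125:225,270:380],None,fx=6,fy=6,interpolation=cv2.INTER_CUBIC)[:,:])
togo([0.5182,.1577,.16])
E
```

```text
cap exp [0.51844689 0.15670551 0.19706483]
cap exp disc [335.32440863 215.94710765] rim [[334.41352445 259.94882346]
 [334.43713106 258.28877311]
 [334.46083904 256.62159444]]
pos [0.5174 0.1568 0.1971] [ 0.0007 -0.001   0.0371] yaw -3.37 F [ 0.5 -0.4 -0.4] w 10.4 q [-0.93  0.18  0.62  1.76 -0.11  1.23 -1.91] t 5.95
```

View pics/s5c.png

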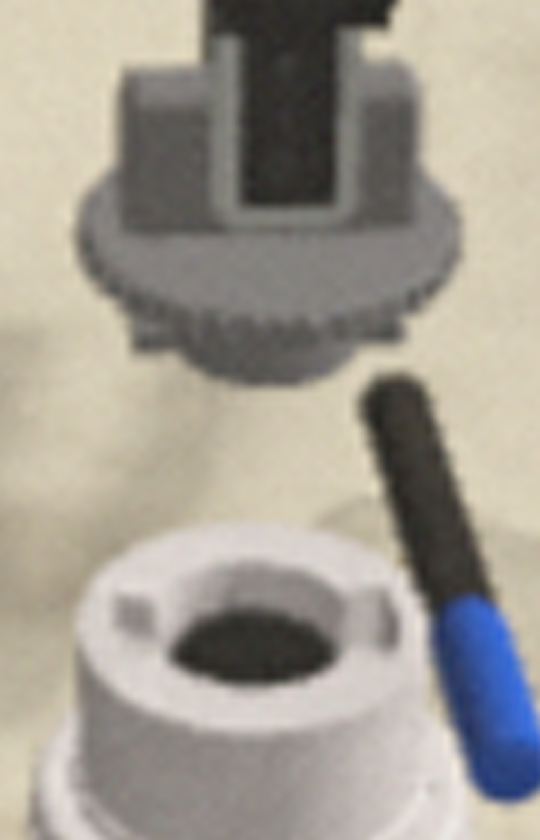

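View pics/w5c.png

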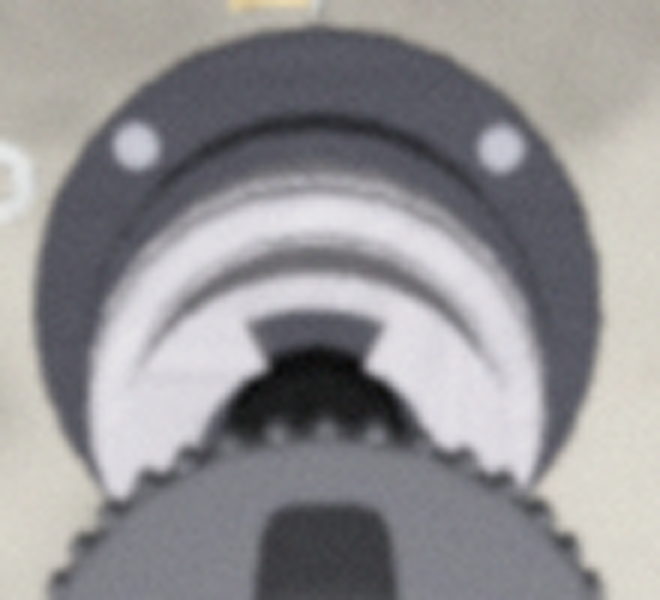

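```bash
python3 - <<'E'
from h import *
w=dict(np.load("pics/w5.npz")); p,R,o=tool()
U=lambda x,y:(270+(x+.5)/6-.5,125+(y+.5)/6-.5)
for n,uv,z in [("gap outer",U(316,312),.116),("gapL",U(250,325),.116),("gapR",U(384,325),.116),("footL",U(37,300),.004),("footR",U(602,300),.004),("foot top",U(318,28),.004),("disc edge",U(326,440),p[2]-.0278+.0215),("bar",U(326,510),p[2]-.0278+.0475-.025),("rim edge",U(316,272),.116),("gapz.12",U(316,312),.12)]:
    q=onz(w,uv,z); print(n,q,np.round(R.T@(q-p)*1000,2))
s=calibration("scene")
S=lambda x,y:(230+((x+.5)/3-.5+230+.5)/3-.5,150+((y+.5)/3-.5+120+.5)/3-.5)
print("disc px",S(269,235),"rim px",S(252,625))
print(onz(s,S(252,625),.114),onz(s,S(252,625),.116),onz(s,S(269,230),p[2]-.0278+.0225))
E
```

```text
gap outer [0.54268946 0.15654033 0.116     ] [25.25 -1.29 81.05]
gapL [0.54142273 0.16563613 0.116     ] [ 23.45 -10.29  81.05]
gapR [0.54034374 0.14738905 0.116     ] [23.44  7.99 81.06]
footL [0.52620303 0.21499525 0.004     ] [  5.4  -58.71 193.04]
footR [0.5194064  0.10002583 0.004     ] [  5.38  56.46 193.08]
foot top [0.57643683 0.15459964 0.004     ] [ 59.1   -1.37 193.04]
disc edge [0.54551181 0.15511335 0.19076527] [ 2.811e+01 -1.000e-02  6.290e+00]
bar [0.53903068 0.15549589 0.19176527] [ 2.162e+01 -1.000e-02  5.290e+00]
rim edge [0.54817232 0.15620858 0.116     ] [30.74 -1.28 81.05]
gapz.12 [0.54348668 0.15647454 0.12      ] [26.04 -1.27 77.05]
disc px (336.1111111111111, 215.66666666666669) rim px (334.22222222222223, 259.0)
[0.51894565 0.15537037 0.114     ] [0.5193554  0.15804361 0.116     ] [0.51780091 0.15951705 0.19176527]
```

```bash
python3 -m handwheel '[{"jaw":8,"delta_pos":[0.0018,-0.0012,0.015],"turn":0},{"jaw":8,"delta_pos":[0.0018,-0.0012,0.03],"turn":0},{"jaw":8,"delta_pos":[0.0018,-0.0012,0.038],"turn":0},{"jaw":8,"delta_pos":[0.0018,-0.0012,0.044],"turn":0},{"jaw":8,"delta_pos":[0.0018,-0.0012,0.044],"turn":0},{"jaw":8,"delta_pos":[0.0018,-0.0012,0.044],"turn":0}]'
python3 - <<'E'
from h import *
togo([0.5192,0.158,0.15],-3.3)
w=calibration("wrist"); im=camera("wrist"); np.savez("pics/w6.npz",**w)
cv2.imwrite("pics/w6c.png",cv2.resize(im[150:250,270:380,::-1],None,fx=6,fy=6,interpolation=cv2.INTER_CUBIC)[:,:])
im=camera("scene"); cv2.imwrite("pics/s6.png",cv2.resize(im[200:300,290:390,::-1],None,fx=6,fy=6,interpolation=cv2.INTER_CUBIC))
E
```

```text
clock: 6.45
position: [0.5194, 0.1592, 0.1536]
ee_rot: [1.0, -0.029, 0.0, 0.0]
ft_force: [-0.2, -0.3, -0.1]
grip_width: 0.122
pos [0.5194 0.1592 0.1536] [-0.0001  0.0012  0.0036] yaw -3.27 ('turn', np.float64(0.0002)) F [-0.2 -0.3 -0.1] w 10.4 q [-0.92  0.23  0.61  1.81 -0.14  1.15 -1.88] t 6.45
```

View pics/w6c.png

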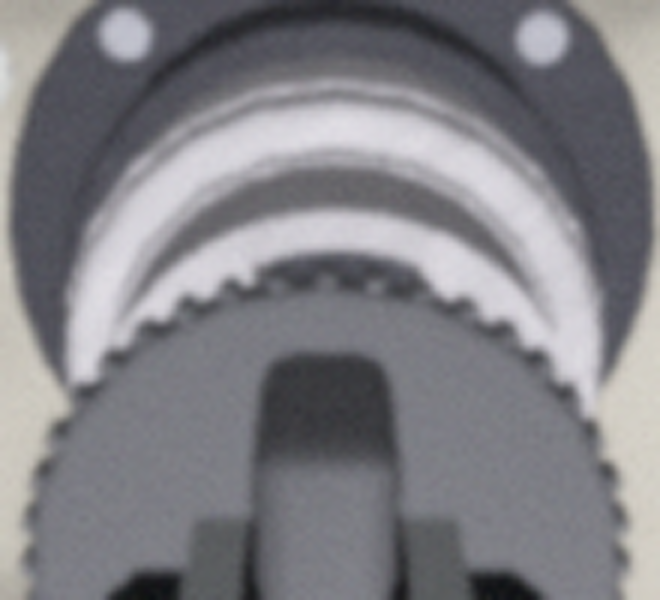

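View pics/s6.png

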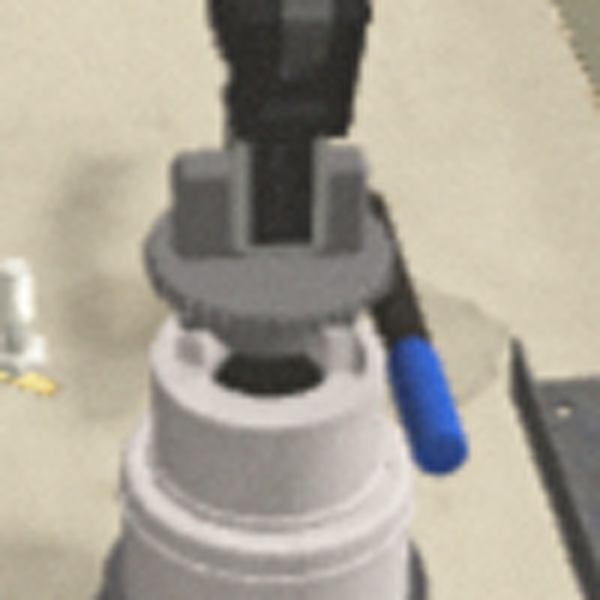

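```bash
python3 - <<'E'
from h import *
w=dict(np.load("pics/w6.npz")); p,R,o=tool(); print(p)
U=lambda x,y:(270+(x+.5)/6-.5,150+(y+.5)/6-.5)
for n,uv,z in [("gapL",U(260,266),.116),("gapR",U(420,266),.116),("gapmid",U(340,255),.116),("footL",U(14,220),.004),("footR",U(653,220),.004),("bolt",U(126,36),.008),("bolt",U(541,36),.008),("disc edge",U(326,285),p[2]-.0278+.0215),("bar",U(326,355),p[2]-.0278+.0225),("bar2",U(326,460),p[2]-.0278+.0475),("rimL",U(70,340),.1),("rimR",U(600,340),.1),("rimtop",U(335,207),.116)]:
    q=onz(w,uv,z); print(n,q,np.round(R.T@(q-p)*1000,2))
togo([0.5192,0.158,0.15],-3.3)
E
```

```text
[0.51970352 0.15952677 0.15407388]
gapL [0.54207294 0.16526347 0.116     ] [21.97 -6.97 38.1 ]
gapR [0.5410409 0.1473827 0.116    ] [21.96 10.94 38.09]
gapmid [0.54282573 0.15625284 0.116     ] [23.24  1.98 38.09]
footL [0.52387759 0.21510545 0.004     ] [  0.88 -55.63 150.11]
footR [0.51725391 0.10035736 0.004     ] [  0.77  59.31 150.04]
bolt [0.55596754 0.19149084 0.008     ] [ 34.26 -33.87 146.13]
bolt [0.55185342 0.12024487 0.008     ] [ 34.19  37.49 146.08]
disc edge [0.54821348 0.15751538 0.14777388] [28.57  0.4   6.33]
bar [0.54174136 0.15788872 0.14877388] [22.09  0.39  5.32]
bar2 [0.54110463 0.15793045 0.17377388] [ 21.48   0.37 -19.68]
rimL [0.52981812 0.19021989 0.1       ] [  8.31 -31.18  54.1 ]
rimR [0.52604897 0.12490665 0.1       ] [ 8.25 34.24 54.06]
rimtop [0.54833815 0.15650291 0.116     ] [28.73  1.42 38.1 ]
pos [0.5197 0.1595 0.1541] [-0.0004  0.0016  0.0041] yaw -3.25 ('turn', np.float64(0.0003)) F [ 0.7  0.2 -1.3] w 10.7 q [-0.92  0.23  0.61  1.81 -0.14  1.15 -1.88] t 6.55
```

```bash
python3 -m handwheel '[{"jaw":8,"delta_pos":[0.0002,0.0014,0.002],"turn":0},{"jaw":8,"delta_pos":[0.0002,0.0014,0.004],"turn":0},{"jaw":8,"delta_pos":[0.0002,0.0014,0.006],"turn":0},{"jaw":8,"delta_pos":[0.0002,0.0014,0.006],"turn":0},{"jaw":8,"delta_pos":[0.0002,0.0014,0.006],"turn":0}]'
python3 -m handwheel '[{"jaw":8,"delta_pos":[0,0,0.001],"turn":0},{"jaw":8,"delta_pos":[0,0,0.002],"turn":0},{"jaw":8,"delta_pos":[0,0,0.002],"turn":0}]'
```

```text
clock: 6.97
position: [0.5193, 0.1581, 0.1472]
ee_rot: [1.0, -0.028, -0.0, 0.0]
ft_force: [-0.2, 0.0, -0.1]
grip_width: 0.121
clock: 7.22
position: [0.5193, 0.1582, 0.1451]
ee_rot: [1.0, -0.028, -0.0, 0.0]
ft_force: [0.7, -0.7, -0.6]
grip_width: 0.121
```

```bash
python3 -m handwheel '[{"jaw":8,"delta_pos":[0,0,0.001],"turn":0},{"jaw":8,"delta_pos":[0,0,0.001],"turn":0}]'
python3 -m handwheel '[{"jaw":8,"delta_pos":[0,0,0.001],"turn":0},{"jaw":8,"delta_pos":[0,0,0.001],"turn":0}]'
python3 -m handwheel '[{"jaw":8,"delta_pos":[0,0,0.001],"turn":0},{"jaw":8,"delta_pos":[0,0,0.001],"turn":0}]'
```

```text
clock: 7.38
position: [0.5193, 0.1581, 0.1442]
ee_rot: [1.0, -0.028, -0.0, -0.0]
ft_force: [-0.3, 0.2, -1.0]
grip_width: 0.121
clock: 7.55
position: [0.5193, 0.1581, 0.1432]
ee_rot: [1.0, -0.028, -0.0, -0.0]
ft_force: [-0.2, -0.2, -0.7]
grip_width: 0.121
clock: 7.72
position: [0.5193, 0.1581, 0.1422]
ee_rot: [1.0, -0.028, -0.0, 0.0]
ft_force: [-0.3, -0.4, -1.0]
grip_width: 0.124
```

```bash
for i in 1 2 3; do python3 -m handwheel '[{"jaw":8,"delta_pos":[0,0,0.001],"turn":0},{"jaw":8,"delta_pos":[0,0,0.001],"turn":0}]' | grep -E "posi|ft_"; done
python3 - <<'E'
from h import *
im=camera("scene"); cv2.imwrite("pics/s7.png",cv2.resize(im[200:300,290:390,::-1],None,fx=6,fy=6,interpolation=cv2.INTER_CUBIC))
E
```

```text
position: [0.5193, 0.1581, 0.1412]
ft_force: [-0.4, 0.7, 0.2]
position: [0.5193, 0.1581, 0.1402]
ft_force: [-0.4, 0.3, -0.0]
position: [0.5193, 0.1581, 0.1392]
ft_force: [-0.7, 0.1, -0.6]
```

View pics/s7.png

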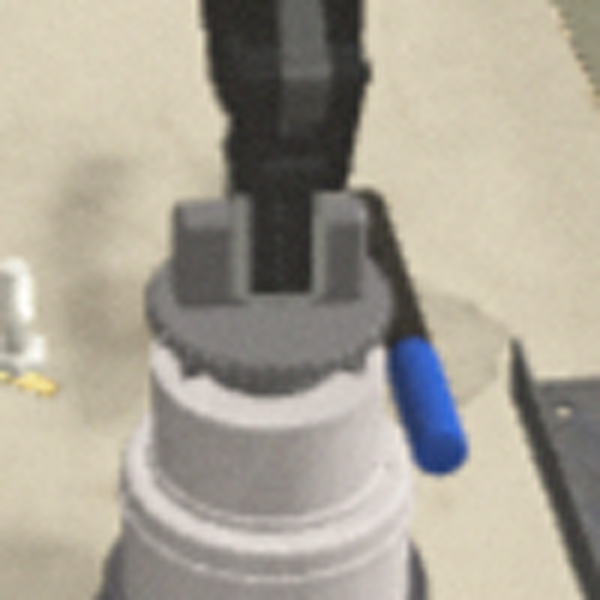

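```bash
for i in 1 2 3; do python3 -m handwheel '[{"jaw":8,"delta_pos":[0,0,0.001],"turn":0},{"jaw":8,"delta_pos":[0,0,0.001],"turn":0}]' | grep -E "posi|ft_"; done
```

```text
position: [0.5194, 0.1581, 0.1382]
ft_force: [0.0, -0.4, -0.7]
position: [0.5193, 0.1581, 0.1372]
ft_force: [0.2, -0.5, 0.1]
position: [0.5195, 0.1582, 0.1364]
ft_force: [-1.0, -0.1, 3.2]
```

```bash
for i in 1 2; do python3 -m handwheel '[{"jaw":8,"delta_pos":[0,0,0.001],"turn":0},{"jaw":8,"delta_pos":[0,0,0.001],"turn":0}]' | grep -E "posi|ft_"; done
```

```text
position: [0.5195, 0.1581, 0.1355]
ft_force: [-2.5, -1.2, 4.9]
position: [0.5195, 0.1582, 0.1345]
ft_force: [-2.5, -0.2, 6.1]
```

```bash
python3 -m handwheel '[{"jaw":8,"delta_pos":[-0.0005,0,-0.001],"turn":0},{"jaw":8,"delta_pos":[-0.0005,0,-0.002],"turn":0},{"jaw":8,"delta_pos":[-0.0005,0,-0.002],"turn":0}]'
python3 -m handwheel '[{"jaw":45,"delta_pos":[0,0,0],"turn":0},{"jaw":45,"delta_pos":[0,0,0],"turn":0},{"jaw":45,"delta_pos":[0,0,0],"turn":0},{"jaw":45,"delta_pos":[0,0,0],"turn":0},{"jaw":45,"delta_pos":[0,0,0],"turn":0}]'
python3 -m handwheel '[{"jaw":45,"delta_pos":[0,0,-0.015],"turn":0},{"jaw":45,"delta_pos":[0,0,-0.03],"turn":0},{"jaw":45,"delta_pos":[0,0,-0.06],"turn":0},{"jaw":45,"delta_pos":[0,0,-0.09],"turn":0},{"jaw":45,"delta_pos":[0,0,-0.09],"turn":0},{"jaw":45,"delta_pos":[0,0,-0.09],"turn":0}]'
python3 - <<'E'
from h import *
togo([0.5192,0.158,0.22],176.7)
w=calibration("wrist"); im=camera("wrist"); np.savez("pics/w8.npz",**w)
cv2.imwrite("pics/w8.png",im[:,:,::-1])
im=camera("scene"); cv2.imwrite("pics/s8.png",cv2.resize(im[200:300,290:390,::-1],None,fx=6,fy=6,interpolation=cv2.INTER_CUBIC))
E
```

```text
clock: 9.35
position: [0.519, 0.1582, 0.1364]
ee_rot: [1.0, -0.028, 0.0, -0.0]
ft_force: [0.7, -0.2, 2.4]
grip_width: 0.119
clock: 9.77
position: [0.5188, 0.1581, 0.1362]
ee_rot: [1.0, -0.028, -0.0, 0.0]
ft_force: [0.1, 0.0, -0.8]
grip_width: 0.527
clock: 10.27
position: [0.5197, 0.1584, 0.2278]
ee_rot: [1.0, -0.028, 0.001, -0.001]
ft_force: [0.4, 0.5, -1.0]
grip_width: 0.528
pos [0.5197 0.1584 0.2278] [-0.0005  0.0005  0.0078] yaw -3.23 ('turn', np.float64(-0.9996)) F [ 0.4  0.5 -1. ] w 45.1 q [-0.94  0.16  0.62  1.72 -0.1   1.29 -1.92] t 10.2667
```

View pics/w8.png

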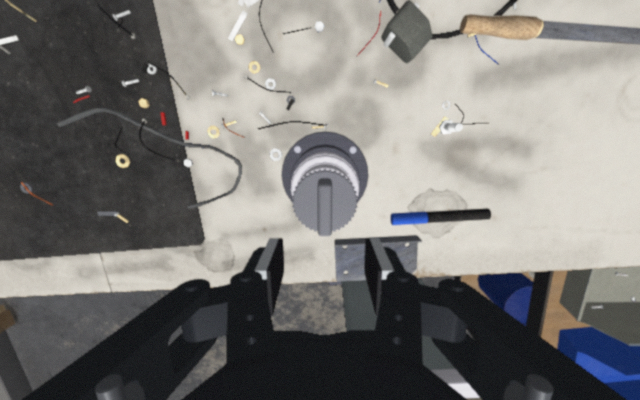

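View pics/s8.png

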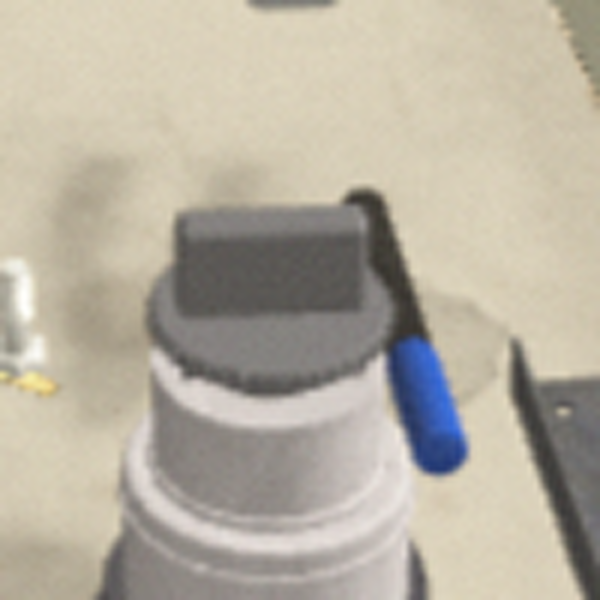

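```bash
python3 -m handwheel '[{"jaw":45,"delta_pos":[0,0,0],"turn":-0.38},{"jaw":45,"delta_pos":[0,0,0],"turn":-0.38},{"jaw":45,"delta_pos":[0,0,0],"turn":-0.38},{"jaw":45,"delta_pos":[0,0,0],"turn":-0.38},{"jaw":45,"delta_pos":[0,0,0],"turn":-0.38},{"jaw":45,"delta_pos":[0,0,0],"turn":-0.38},{"jaw":45,"delta_pos":[0,0,0],"turn":-0.38},{"jaw":45,"delta_pos":[0,0,0],"turn":-0.38},{"jaw":45,"delta_pos":[0,0,0],"turn":-0.38},{"jaw":45,"delta_pos":[0,0,0],"turn":-0.38}]'
python3 -m handwheel '[{"jaw":45,"delta_pos":[0,0,0],"turn":-0.38},{"jaw":45,"delta_pos":[0,0,0],"turn":-0.38},{"jaw":45,"delta_pos":[0,0,0],"turn":-0.38},{"jaw":45,"delta_pos":[0,0,0],"turn":-0.38},{"jaw":45,"delta_pos":[0,0,0],"turn":-0.38},{"jaw":45,"delta_pos":[0,0,0],"turn":-0.38},{"jaw":45,"delta_pos":[0,0,0],"turn":-0.38},{"jaw":45,"delta_pos":[0,0,0],"turn":-0.38},{"jaw":45,"delta_pos":[0,0,0],"turn":-0.38},{"jaw":45,"delta_pos":[0,0,0],"turn":-0.38}]'
python3 -m handwheel '[{"jaw":45,"delta_pos":[0,0,0],"turn":-0.24},{"jaw":45,"delta_pos":[0,0,0],"turn":-0.24},{"jaw":45,"delta_pos":[0,0,0],"turn":-0.24},{"jaw":45,"delta_pos":[0,0,0],"turn":-0.24},{"jaw":45,"delta_pos":[0,0,0],"turn":-0.24},{"jaw":45,"delta_pos":[0,0,0],"turn":-0.24},{"jaw":45,"delta_pos":[0,0,0],"turn":-0.24},{"jaw":45,"delta_pos":[0,0,0],"turn":-0.24},{"jaw":45,"delta_pos":[0,0,0],"turn":-0.24},{"jaw":45,"delta_pos":[0,0,0],"turn":-0.24}]'
python3 - <<'E'
from h import *
togo([0.5192,0.158,0.22],176.7)
w=calibration("wrist"); im=camera("wrist"); np.savez("pics/w9.npz",**w)
cv2.imwrite("pics/w9.png",im[:,:,::-1])
E
```

```text
clock: 11.2
position: [0.5182, 0.1579, 0.2248]
ee_rot: [0.841, 0.541, -0.001, -0.0]
ft_force: [0.1, -0.1, 0.2]
grip_width: 0.526
clock: 12.03
position: [0.5182, 0.1579, 0.2248]
ee_rot: [0.391, 0.92, -0.001, -0.001]
ft_force: [-0.6, 0.3, 0.3]
grip_width: 0.523
clock: 12.87
position: [0.5187, 0.1581, 0.2259]
ee_rot: [0.03, 1.0, -0.0, -0.0]
ft_force: [-0.2, 0.0, -0.9]
grip_width: 0.526
pos [0.5187 0.1581 0.2259] [-0.0005 -0.      0.0059] yaw 176.59 ('turn', np.float64(-0.0006)) F [-0.2  0.  -0.9] w 44.9 q [-0.71  0.15  0.36  1.71 -0.06  1.29  1.18] t 12.8667
```

View pics/w9.png

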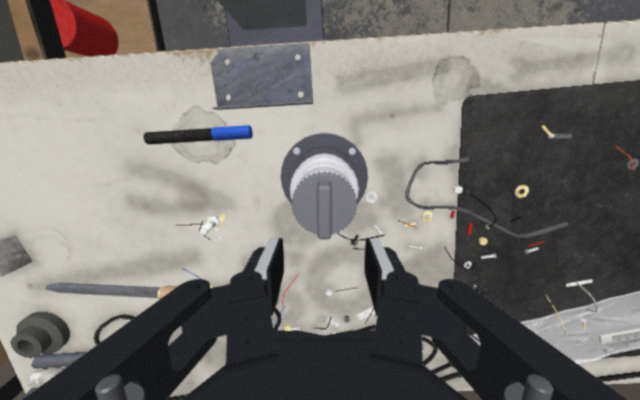

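```bash
python3 - <<'E'
from h import *
a=[]
for n in (8,9):
    im=cv2.imread(f"pics/w{n}.png")
    a.append(cv2.resize(im[160:245,285:365],None,fx=5,fy=5,interpolation=cv2.INTER_CUBIC))
cv2.imwrite("pics/w89.png",np.hstack(a))
E
```

```text
(no output)
```

View pics/w89.png

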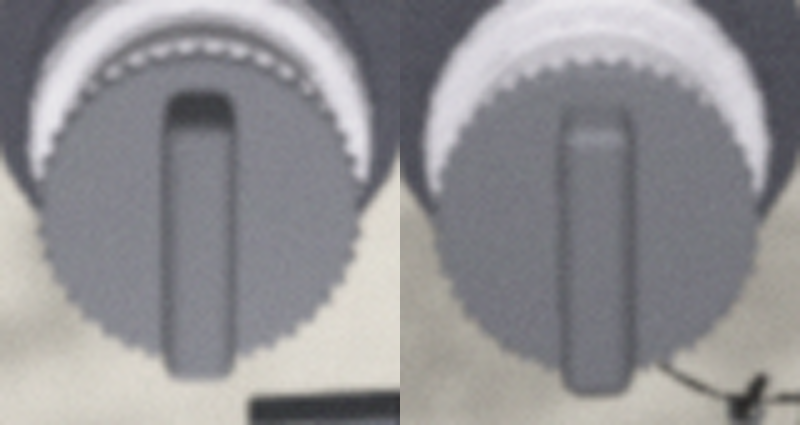

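```bash
python3 - <<'E'
from h import *
for n,pts in ((8,[(199,125),(199,377)]),(9,[(197,135),(197,393)])):
    w=dict(np.load(f"pics/w{n}.npz"))
    U=lambda x,y:(285+(x+.5)/5-.5,160+(y+.5)/5-.5)
    a,b=[onz(w,U(*q),.1089+.0475) for q in pts]
    print(n,(a+b)/2,np.degrees(np.arctan2(*(a-b)[1::-1]))%180,np.hypot(*(a-b)[:2]))
togo([0.5195,0.158,0.22],176.7)
E
```

```text
8 [0.51935435 0.15821188 0.1564    ] 176.766044621177 0.042951686593478866
9 [0.51847276 0.15824201 0.1564    ] 176.56619712614093 0.043772598928976524
pos [0.5188 0.1581 0.2261] [-0.0007 -0.0001  0.0061] yaw 176.63 ('turn', np.float64(-0.0004)) F [-0.2 -0.3 -0.5] w 45.1 q [-0.71  0.15  0.36  1.71 -0.06  1.29  1.18] t 12.9167
```

```bash
python3 -m handwheel '[{"jaw":45,"delta_pos":[0,0,0.03],"turn":0},{"jaw":45,"delta_pos":[0,0,0.055],"turn":0},{"jaw":45,"delta_pos":[0,0,0.07],"turn":0},{"jaw":45,"delta_pos":[0,0,0.08],"turn":0},{"jaw":45,"delta_pos":[0,0,0.087],"turn":0},{"jaw":45,"delta_pos":[0,0,0.0895],"turn":0},{"jaw":45,"delta_pos":[0,0,0.0895],"turn":0},{"jaw":45,"delta_pos":[0,0,0.0895],"turn":0}]'
python3 - <<'E'
from h import *
togo([0.5189,0.1582,0.1365],176.7)
im=camera("wrist"); cv2.imwrite("pics/w10.png",im[150:350,200:450,::-1])
E
```

```text
clock: 13.58
position: [0.5194, 0.1583, 0.1377]
ee_rot: [0.028, 1.0, 0.0, 0.001]
ft_force: [-0.1, -0.3, 0.1]
grip_width: 0.528
pos [0.5194 0.1583 0.1377] [ 0.0005 -0.0002  0.0012] yaw 176.75 ('turn', np.float64(0.0003)) F [-0.1 -0.3  0.1] w 45.1 q [-0.69  0.23  0.36  1.82 -0.09  1.11  1.21] t 13.5833
```

View pics/w10.png

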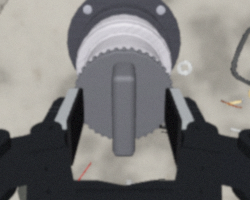

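```bash
python3 -m handwheel '[{"jaw":30,"delta_pos":[0.0004,0,0.001],"turn":0},{"jaw":8,"delta_pos":[0.0004,0,0.001],"turn":0},{"jaw":8,"delta_pos":[0.0004,0,0.001],"turn":0},{"jaw":8,"delta_pos":[0.0004,0,0.001],"turn":0},{"jaw":8,"delta_pos":[0.0004,0,0.001],"turn":0},{"jaw":8,"delta_pos":[0.0004,0,0.001],"turn":0}]' 80
python3 -m handwheel '[{"jaw":8,"delta_pos":[0,0,0],"turn":0},{"jaw":8,"delta_pos":[0,0,0],"turn":0}]'
```

```text
clock: 14.13
position: [0.5187, 0.1583, 0.1362]
ee_rot: [0.028, 1.0, 0.0, 0.0]
ft_force: [-0.6, -0.5, 2.8]
grip_width: 0.118
clock: 14.3
position: [0.5187, 0.1582, 0.136]
ee_rot: [0.028, 1.0, 0.0, 0.0]
ft_force: [-1.3, 0.3, 3.6]
grip_width: 0.117
```

```bash
python3 -m handwheel '[{"jaw":8,"delta_pos":[0,0,0.0015],"turn":0},{"jaw":8,"delta_pos":[0,0,0.003],"turn":0},{"jaw":8,"delta_pos":[0,0,0.003],"turn":0}]' | grep -E "posi|ft_"
python3 -m handwheel '[{"jaw":8,"delta_pos":[0,0,0.001],"turn":0},{"jaw":8,"delta_pos":[0,0,0.002],"turn":0},{"jaw":8,"delta_pos":[0,0,0.002],"turn":0}]' | grep -E "posi|ft_"
```

```text
position: [0.5187, 0.1583, 0.133]
ft_force: [-3.0, -0.3, 7.9]
position: [0.5187, 0.1583, 0.1313]
ft_force: [-2.8, -0.4, 10.4]
```

```bash
python3 -m handwheel '[{"jaw":8,"delta_pos":[0.0008,0,0.001],"turn":0},{"jaw":8,"delta_pos":[0.0008,0,0.002],"turn":0},{"jaw":8,"delta_pos":[0.0008,0,0.002],"turn":0}]' | grep -E "posi|ft_"
python3 -m handwheel '[{"jaw":8,"delta_pos":[0,0,0.0007],"turn":0},{"jaw":8,"delta_pos":[0,0,0.0007],"turn":0}]' | grep -E "posi|ft_"
```

```text
position: [0.5186, 0.1582, 0.1299]
ft_force: [-1.8, -2.1, 12.3]
position: [0.5186, 0.1582, 0.1293]
ft_force: [-2.4, -1.4, 12.9]
```

```bash
python3 -m handwheel '[{"jaw":8,"delta_pos":[0,0,0.001],"turn":0},{"jaw":8,"delta_pos":[0,0,0.001],"turn":0}]' | grep -E "posi|ft_"
python3 -m handwheel '[{"jaw":8,"delta_pos":[0,0,0],"turn":0.02},{"jaw":8,"delta_pos":[0,0,0],"turn":0.04},{"jaw":8,"delta_pos":[0,0,0],"turn":0.06}]'
```

```text
position: [0.5187, 0.1583, 0.1284]
ft_force: [-3.3, -1.0, 15.7]
clock: 15.63
position: [0.5192, 0.1588, 0.1288]
ee_rot: [0.124, 0.992, 0.001, 0.002]
ft_force: [0.4, -0.7, 14.6]
grip_width: 0.123
```

```bash
python3 - <<'E'
from h import *
togo([0.5189,0.1582,0.1365],106)
print(get_obs()["torque"])
E
```

```text
pos [0.5192 0.1588 0.1288] [ 0.0001 -0.0006 -0.0077] yaw 165.79 ('turn', np.float64(0.3322)) F [ 0.4 -0.7 14.6] w 10.5 q [-0.71  0.24  0.38  1.83 -0.1   1.09  1.02] t 15.6333
[-0.03621627  0.08418828  0.07550227]
```

```bash
python3 -m handwheel '[{"jaw":8,"delta_pos":[0,0,0],"turn":0.02},{"jaw":8,"delta_pos":[0,0,0],"turn":0.04},{"jaw":8,"delta_pos":[0,0,0],"turn":0.06},{"jaw":8,"delta_pos":[0,0,0],"turn":0.08}]'; python3 - <<'E'
from h import *
togo([0.5189,0.1582,0.1365],106)
print(get_obs()["torque"])
E
python3 -m handwheel '[{"jaw":8,"delta_pos":[0,0,0],"turn":0.02},{"jaw":8,"delta_pos":[0,0,0],"turn":0.04},{"jaw":8,"delta_pos":[0,0,0],"turn":0.06},{"jaw":8,"delta_pos":[0,0,0],"turn":0.08}]';  python3 - <<'E'
from h import *
togo([0.5189,0.1582,0.1365],106)
print(get_obs()["torque"])
E
```

```text
clock: 15.97
position: [0.5194, 0.1589, 0.1289]
ee_rot: [0.247, 0.969, 0.001, 0.002]
ft_force: [-0.1, 0.0, 14.7]
grip_width: 0.121
pos [0.5194 0.1589 0.1289] [ 0.0001 -0.0008 -0.0076] yaw 151.39 ('turn', np.float64(0.2522)) F [-0.1  0.  14.7] w 10.3 q [-0.74  0.24  0.41  1.83 -0.11  1.09  0.78] t 15.9667
[ 0.03761535 -0.02798418  0.10222493]
clock: 16.3
position: [0.5194, 0.1589, 0.1289]
ee_rot: [0.367, 0.93, 0.002, 0.001]
ft_force: [0.1, 0.1, 13.5]
grip_width: 0.123
pos [0.5194 0.1589 0.1289] [-0.0001 -0.0008 -0.0076] yaw 136.99 ('turn', np.float64(0.1722)) F [ 0.1  0.1 13.5] w 10.5 q [-0.77  0.24  0.44  1.83 -0.12  1.09  0.54] t 16.3
[ 0.04546138 -0.0317131   0.02974345]
```

```bash
python3 -m handwheel '[{"jaw":8,"delta_pos":[0,0,0.0003],"turn":0.02},{"jaw":8,"delta_pos":[0,0,0.0003],"turn":0.04},{"jaw":8,"delta_pos":[0,0,0.0003],"turn":0.06},{"jaw":8,"delta_pos":[0,0,0.0003],"turn":0.08},{"jaw":8,"delta_pos":[0,0,0.0003],"turn":0.1},{"jaw":8,"delta_pos":[0,0,0.0003],"turn":0.12}]';  python3 - <<'E'
from h import *
togo([0.5189,0.1582,0.1365],106)
print(get_obs()["torque"])
E
```

```text
clock: 16.8
position: [0.5195, 0.1589, 0.1286]
ee_rot: [0.534, 0.845, 0.002, 0.001]
ft_force: [0.4, 0.2, 13.4]
grip_width: 0.119
pos [0.5195 0.1589 0.1286] [-0.0004 -0.0008 -0.0079] yaw 115.39 ('turn', np.float64(0.0522)) F [ 0.4  0.2 13.4] w 10.2 q [-0.81  0.24  0.49  1.83 -0.13  1.09  0.17] t 16.8
[0.02388432 0.02933097 0.09449807]
```

```bash
for i in 1 2; do python3 -m handwheel '[{"jaw":8,"delta_pos":[0,0,0],"turn":0.012},{"jaw":8,"delta_pos":[0,0,0],"turn":0.024}]';  python3 - <<'E'
from h import *
togo([0.5189,0.1582,0.1365],106)
print(get_obs()["torque"])
E
done
```

```text
clock: 16.97
position: [0.5194, 0.1589, 0.1286]
ee_rot: [0.565, 0.825, 0.002, 0.001]
ft_force: [-0.3, -0.0, 14.6]
grip_width: 0.118
pos [0.5194 0.1589 0.1286] [-0.0005 -0.0007 -0.0079] yaw 111.14 ('turn', np.float64(0.0286)) F [-0.3 -0.  14.6] w 10.1 q [-0.82  0.25  0.5   1.83 -0.13  1.09  0.1 ] t 16.9667
[ 0.00354417 -0.01421465  0.08984035]
clock: 17.13
position: [0.5195, 0.1589, 0.1286]
ee_rot: [0.596, 0.803, 0.002, 0.001]
ft_force: [0.7, -0.5, 14.1]
grip_width: 0.117
pos [0.5195 0.1589 0.1286] [-0.0006 -0.0007 -0.0079] yaw 106.83 ('turn', np.float64(0.0046)) F [ 0.7 -0.5 14.1] w 10.0 q [-0.83  0.25  0.51  1.83 -0.14  1.09  0.03] t 17.1333
[ 0.0450007  -0.15535463  0.11156392]
```

```bash
for i in 1 2; do python3 -m handwheel '[{"jaw":8,"delta_pos":[0,0,0],"turn":0.007},{"jaw":8,"delta_pos":[0,0,0],"turn":0.007}]';  python3 - <<'E'
from h import *
togo([0.5189,0.1582,0.1365],106)
print(get_obs()["torque"])
E
done
```

```text
clock: 17.3
position: [0.5197, 0.1589, 0.1286]
ee_rot: [0.605, 0.796, 0.002, 0.001]
ft_force: [2.0, 1.2, 14.1]
grip_width: 0.114
pos [0.5197 0.1589 0.1286] [-0.0005 -0.0009 -0.0079] yaw 105.59 ('turn', np.float64(-0.0023)) F [ 2.   1.2 14.1] w 9.7 q [-0.83  0.25  0.51  1.83 -0.14  1.09  0.01] t 17.3
[-0.01239421 -0.26346276  0.06352585]
clock: 17.47
position: [0.5199, 0.159, 0.1287]
ee_rot: [0.613, 0.79, 0.002, 0.001]
ft_force: [2.4, 0.5, 13.3]
grip_width: 0.118
pos [0.5199 0.159  0.1287] [-0.0005 -0.0011 -0.0078] yaw 104.35 ('turn', np.float64(-0.0092)) F [ 2.4  0.5 13.3] w 10.1 q [-0.83  0.25  0.52  1.83 -0.14  1.09 -0.01] t 17.4667
[ 0.05414193 -0.62578287  0.14417005]
```

```bash
python3 -m handwheel '[{"jaw":8,"delta_pos":[0,0,-0.001],"turn":-0.004},{"jaw":8,"delta_pos":[0,0,-0.002],"turn":-0.004},{"jaw":8,"delta_pos":[0,0,-0.003],"turn":-0.004},{"jaw":8,"delta_pos":[0,0,-0.003],"turn":-0.004}]';  python3 -m handwheel '[{"jaw":8,"delta_pos":[0,0,-0.001],"turn":0},{"jaw":8,"delta_pos":[0,0,-0.001],"turn":0}]'; python3 - <<'E'
from h import *
togo([0.5189,0.1582,0.1365],106)
print(get_obs()["torque"])
E
```

```text
clock: 17.8
position: [0.5198, 0.1589, 0.1315]
ee_rot: [0.608, 0.794, 0.002, 0.001]
ft_force: [3.6, 0.7, 11.5]
grip_width: 0.121
clock: 17.97
position: [0.5198, 0.1589, 0.1324]
ee_rot: [0.608, 0.794, 0.002, 0.001]
ft_force: [4.0, 1.4, 9.5]
grip_width: 0.119
pos [0.5198 0.1589 0.1324] [-0.0004 -0.0011 -0.0041] yaw 105.13 ('turn', np.float64(-0.0048)) F [4.  1.4 9.5] w 10.2 q [-0.83  0.24  0.52  1.83 -0.13  1.1  -0.  ] t 17.9667
[ 0.22815819 -0.92773929  0.04067877]
```

```bash
for i in 1 2; do python3 -m handwheel '[{"jaw":8,"delta_pos":[0,0,-0.0006],"turn":0},{"jaw":8,"delta_pos":[0,0,-0.0006],"turn":0}]'|grep -E "posi|ft_"; done
```

```text
position: [0.5198, 0.1589, 0.1328]
ft_force: [4.0, 0.8, 8.2]
position: [0.5197, 0.1588, 0.1329]
ft_force: [6.5, 0.8, 3.2]
```

```bash
python3 -m handwheel '[{"jaw":8,"delta_pos":[0,0,-0.0003],"turn":0},{"jaw":8,"delta_pos":[0,0,-0.0003],"turn":0}]'|grep -E "posi|ft_"; python3 -m handwheel '[{"jaw":45,"delta_pos":[0,0,0],"turn":0},{"jaw":45,"delta_pos":[0,0,0],"turn":0},{"jaw":45,"delta_pos":[0,0,0],"turn":0},{"jaw":45,"delta_pos":[0,0,0],"turn":0},{"jaw":45,"delta_pos":[0,0,0],"turn":0}]'
python3 -m handwheel '[{"jaw":45,"delta_pos":[0,0,-0.015],"turn":0},{"jaw":45,"delta_pos":[0,0,-0.03],"turn":0},{"jaw":45,"delta_pos":[0,0,-0.06],"turn":0},{"jaw":45,"delta_pos":[0,0,-0.09],"turn":0},{"jaw":45,"delta_pos":[0,0,-0.09],"turn":0},{"jaw":45,"delta_pos":[0,0,-0.09],"turn":0},{"jaw":45,"delta_pos":[0,0,-0.09],"turn":0}]'
python3 - <<'E'
from h import *
togo([0.5192,0.158,0.22],106)
w=calibration("wrist"); im=camera("wrist"); np.savez("pics/w11.npz",**w)
cv2.imwrite("pics/w11.png",im[:,:,::-1])
a=cv2.resize(im[155:255,285:365,::-1],None,fx=5,fy=5,interpolation=cv2.INTER_CUBIC)
im=camera("scene"); b=cv2.resize(im[215:315,295:375,::-1],None,fx=5,fy=5,interpolation=cv2.INTER_CUBIC)
cv2.imwrite("pics/f11.png",np.hstack([a,b]))
E
```

```text
position: [0.5197, 0.1588, 0.1329]
ft_force: [7.7, 2.8, -1.4]
clock: 18.88
position: [0.5175, 0.1581, 0.1321]
ee_rot: [0.608, 0.794, -0.0, -0.0]
ft_force: [-0.3, 1.1, -0.5]
grip_width: 0.526
clock: 19.47
position: [0.5174, 0.1582, 0.2218]
ee_rot: [0.608, 0.794, -0.0, -0.0]
ft_force: [0.2, 0.1, -0.3]
grip_width: 0.527
pos [0.5174 0.1582 0.2218] [-0.0007  0.0017  0.0018] yaw 105.13 ('turn', np.float64(-0.0048)) F [ 0.2  0.1 -0.3] w 45.0 q [-0.85  0.16  0.53  1.72 -0.08  1.29 -0.04] t 19.4667
```

View pics/f11.png

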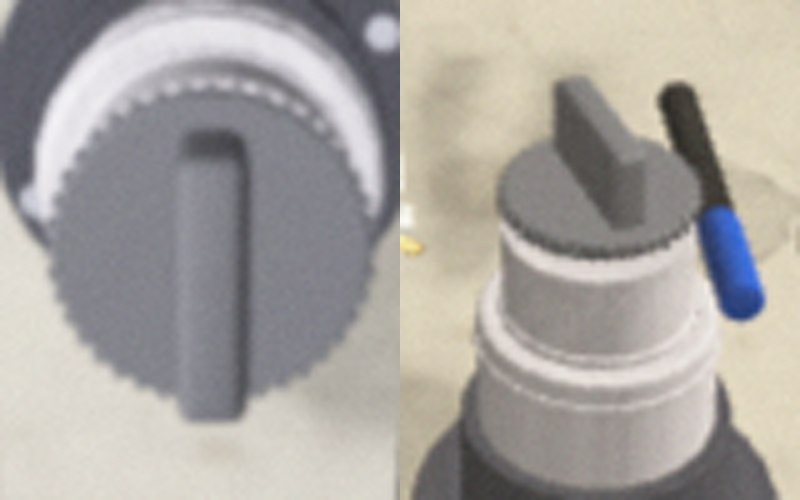

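```bash
python3 - <<'E'
from h import *
w=dict(np.load("pics/w11.npz"))
U=lambda x,y:(285+(x+.5)/5-.5,155+(y+.5)/5-.5)
for z in (.1054+.0475,.1089+.0475):
    a,b=[onz(w,U(*q),z) for q in [(210,160),(211,418)]]
    print((a+b)/2,np.degrees(np.arctan2(*(a-b)[1::-1]))%180,np.hypot(*(a-b)[:2]))
im=camera("top"); cv2.imwrite("pics/t12.png",im[:,:,::-1])
a=camera("scene"); cv2.imwrite("pics/s12.png",a[:,:,::-1])
print(np.abs(a[:,:,::-1].astype(int)-cv2.imread("pics/scene0.png")).max(2)[150:340,210:300].mean())
togo([.5,.1,.2])
E
```

```text
[0.51859384 0.15820131 0.1529    ] 105.47362648933436 0.04366961384889564
[0.51825617 0.15933136 0.1564    ] 105.47362648933459 0.042948722599861135
12.952456140350877
pos [0.5172 0.1581 0.2213] [-0.0516 -0.0317  0.0214] yaw 105.12 F [ 0.1 -0.  -0.4] w 45.2 q [-0.85  0.16  0.53  1.72 -0.08  1.29 -0.04] t 19.6667
```

View pics/s12.png

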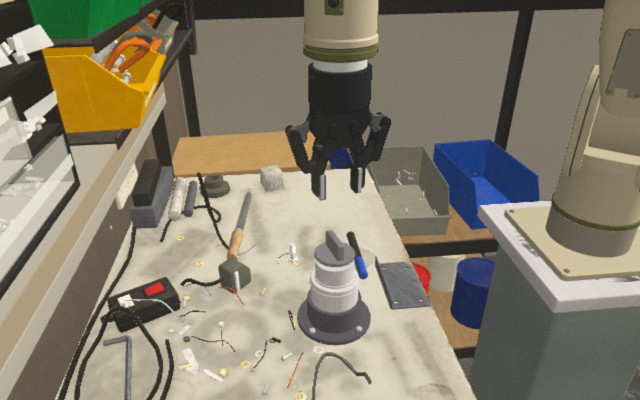

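```bash
python3 -c "
from workcell import hand_in
print(hand_in())"
```

```text
the job is handed in; nothing more can be done
None
```

The can is closed: the cap is turned to the stop, caught in the pockets and released. I handed the job in at about 19.7 s. No verdict is reported.

- **Fitting:** I gripped the cap by its bar and set it in the mouth with the lugs in the gaps. The seal was felt with the TCP at about z = 0.1367 m, which puts the true rim near z = 0.115 m. I pressed it about 2 mm in that grip.
- **Regrasp:** the wrist could not have made the whole turn from that grip. So I let go, turned the gripper half a turn and gripped the bar again.
- **Locking:** I pressed to about 7.6 mm of seal travel. The highest vertical force at the end of a move was 15.7 N. I turned the cap about 71° clockwise until the side forces rose at the stop, then eased off. The cap stopped rising about 3.4 mm into the seal while the downward force fell to zero, so the lugs had caught.
- **Last checks:**
  - The bar stands at 105.5°, about 71° from the gaps.
  - The cap lies within about 1 mm of the mouth's centre and looks level.
  - The gripper is about 9 cm above its release height and reads no force, and the bystanders look unmoved in the scene picture.
- **Small disagreements:** the cameras differed by 1 to 2 mm on the mouth's position, so I aligned mainly by the wrist view. Side force rose to 8 N while easing off and vanished on release.

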